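Put the remote and the record clamp away under the glass riser

TASK

Tidy the cabinet top (left and right as seen from the robot): take the wooden remote out of the clamp's way and lay it lengthwise in the empty left-hand compartment of the sloped bamboo caddy. Then bring the steel record clamp against the riser's left cheek while it is still in front of the glass, and slide it along that cheek, never lifting it and keeping it against the wood, in under the glass until it is fully home against the back rail. Leave everything else where it stands and do not lean on the glass.

Things in the scene. Friction and masses are not known exactly. Their poses are not given: they have to be found in the camera images.
- riser: Fixed wooden riser with a glass shelf. Origin: on the cabinet top (z = 0) where the centre of the clamp's underside lies when home. x points inwards along the cheeks (away from the robot), y left, z up. The back rail, 30 mm high, joins the cheeks, front face at x = +44 mm. The floor between the cheeks is the bare cabinet top.
- cheek_end (a point): Front end of the riser's left cheek (an 18 mm board), at its inner face on the cabinet top; axes as the riser's. In the riser's frame: left cheek inner face at y = +44 mm, right cheek inner face at y = -270 mm; both run from x = -250 to +100 mm, 30 mm high in front of x = -60 mm and 120 mm high behind it.
- glass_shelf: Clear glass shelf fixed on the riser, 8 mm thick, underside 120 mm above the cabinet top. In the riser's frame it covers x = -60 mm (front edge) to +100 mm and y = -288 to +62 mm. Origin 120 mm above the riser's origin, same axes. A phono stage (110 mm wide, 41 mm high) stands on its right part.
- clamp_center (a point): Stainless steel record clamp: plain round puck 88 mm in diameter, 42 mm high, 0.5 to 0.8 kg, felt foot; stands on the cabinet top in front of the glass, to the right of the remote. Smooth: slides under a push of some 1 to 5 N; too wide to grip. Point: on its axis, 21 mm above its underside, z up.
- remote_center (a point): Wooden remote with one round silicone button, 150 mm long (x), 44 mm wide (y), 22 mm thick (z, up), about 120 g, flat on the cabinet top in front of the glass, near the left cheek and roughly along it; its far end may reach a little under the glass. Point: its centre, half-way up.
- caddy_slot (a point): Empty left compartment of the fixed bamboo caddy, sloped 25 degrees. Point: centre of its floor, about 55 mm above the cabinet top. x up the slope (away from the robot), y left, z square off the floor. Floor 185 x 78 mm; side ridges 8 mm high; lip 14 mm high at the lower end (inner face x = -92 mm); upper end open. Wood rests there or slides no further than the lip.
- brush_center (a point): Record brush fixed in the caddy's right-hand compartment, 110 mm long, 32 mm wide, 30 mm high square off the slope. Point: its centre, axes as the caddy's slope.
- tumbler: Glass tumbler standing under the glass shelf just to the right of the clamp's home, 76 mm across the rim, 88 mm high. Origin: centre of its underside. Must not be disturbed.
- coaster: Round bamboo coaster, 90 mm in diameter, 9 mm thick, flat on the cabinet top between the cheeks, to the right. Origin: centre of its underside. Must not be disturbed.
- jar: Squat amber jar with a steel lid, 62 mm in diameter, 75 mm high, under the glass shelf at the right. Origin: centre of its underside. Must not be disturbed.
- bottle: Slim bottle of record cleaner, 42 mm in diameter, 150 mm high, outside the riser at the left. Origin: centre of its underside. Must not be disturbed.
- dispenser: Round white push dispenser, 82 mm in diameter, 116 mm high, outside the riser at the right. Origin: centre of its underside. Must not be disturbed.

How it is judged:
By the outcome, as a careful person would: the job done as asked, in the order asked, and still so for the second after the job is handed in, with the robot touching nothing.
It also fails if it takes over 67 s, if anything falls off the work surface, if the arm or the gripper's body presses on something with over 40 N, if the wrist force passes 120 N, or if a joint passes its speed limit or range.

ROBOT

A 6-joint arm with a two-finger parallel gripper is mounted at the origin on the work surface. World frame = base frame: x ahead of the robot, y to its left, z up, the work surface at z = 0. Lengths are in m, angles in rad, forces in N, time in s.
With the tool pointing down it reaches from about 0.4 to 0.825 m from the base axis. Payload 7 kg.
Tool frame: the origin (TCP) lies midway between the tips of the shut fingers; the grasp point (between the pads) lies 19 mm behind it; z points along the fingers, x is the direction in which the jaws open and shut, and the axes are right-handed (so a half turn about z gives the same grasp; the last joint's range is limited). The gripper opens to 88 mm and grips with 3 to 60 N. Pads are 19 mm wide; open, the fingers measure 130 mm over their backs; the gripper's body (78 mm by 193 mm) begins 47 mm behind the grasp point.
Start: joints at [1.406, 0.359, 0.012, 0, -1.224, -0.288], TCP at [0.295, 0.607, 0.227] pointing down, gripper open.
Joint ranges: [-3.07, 3.07], [-1.43, 2.12], [-1.02, 1.25], [-3.03, 1.67], [-3.05, -0], [-3.03, 3.03]. Speed limits (rad/s): [2.39, 2.39, 3.01, 3.14, 3.14, 3.14].

INTERFACE

Orientations are given as [roll, pitch, yaw] about the fixed x, y, z axes, in that order (R = Rz(yaw) Ry(pitch) Rx(roll)).
In Python, from station import arm, grab_frame, camera_params gives the robot as it stands.
- The arm moves only by the shell command python3 -m handwheel 'ROWS' [FORCE]. ROWS is JSON, a list that holds one entry, the list of rows, each a list of 5 numbers: the finger opening in m, from 0 to 0.0876, then the shift along the tool's x, y, z in m, then the turn about the tool's z in degrees. A call has 1 to 20 rows; each row is the pose to reach, as a shift and turn from the pose measured when the call began, along the tool's axes at that moment; what a row does not reach only later rows make up. A row lasts 1/12 s, in which the tool goes at most 41.7 mm and 7.16 degrees, less where a joint would pass 70% of its speed; a pose out of reach is approached as far as the arm can. A call with a gripper value outside its range is refused whole. The fingers move at their own pace and stop on an object; FORCE is the grip in N (left out, the last holds). Time passes only in rows, so rows that repeat a pose let the fingers close. It gives the time, the measured TCP pose, the force and the opening at its end, in the units of the state.
- arm.get_state(): the state, without advancing time (a new reading comes with each control period).
- grab_frame(name): name is "side" or "top"; returns the picture (384x512x3 uint8, blue, green, red); there is no depth.
- camera_params(name): a dict with "intrinsics" (3x3 intrinsics, pixels), "R" (3x3) and "t" (3): a world point X has camera coordinates R X + t. Camera axes: x right, y down, z forward; pixel columns grow to the right and rows downward; lengths in m; the calibration is good to about 2 mm. A picture is of the moment at which its call begins. camera_params takes no time and is no camera call.
- arm.job_done(): hands the job in, once; it reports no verdict.
The state is a dict: "t": time; "q": joint angles; "qd": joint speeds; "joint_efforts": joint torques, N m; "eef_pos": TCP position; "ee_rot": TCP orientation; "force": force on the tool from outside, world axes, zero at the start; "moment": the same for the moment, N m; "width": finger opening in m.
Only numpy, scipy, OpenCV 4.12 (cv2) and the standard library are available. Lean on these libraries where they do the work, as an engineer would, in place of code of your own. Each camera call takes 0.05 s, during which the arm holds its last target.

## Working session

There is one attempt and no reset: what is moved stays moved. The work goes in short steps, Python scripts to look and compute and a shell command to move; the robot and the scene stay as the last step left them, time stands still between calls to the robot, and variables do not carry over. Pictures are saved under pics/ and viewed, and the job is handed in when it is done.

```bash
ls; mkdir -p pics; python3 - <<'E'
from station import arm, grab_frame, camera_params
import cv2,numpy as np
for n in("side","top"):
    cv2.imwrite(f"pics/{n}0.png",grab_frame(n))
    p=camera_params(n);print(n,np.round(p["intrinsics"],1).tolist(),np.round(p["R"],3).tolist(),np.round(p["t"],3), -p["R"].T@p["t"])
s=arm.get_state();print(s["t"],s["eef_pos"],s["ee_rot"],s["width"],s["force"])
E
```

```text
pics
side [[346.9, 0.0, 254.8], [0.0, 346.9, 190.4], [0.0, 0.0, 1.0]] [[-0.033, -0.999, 0.023], [-0.608, 0.001, -0.794], [0.793, -0.04, -0.607]] [-0.003  0.433  0.479] [-0.11753009  0.01597143  0.63481515]
top [[399.2, 0.0, 250.4], [0.0, 399.2, 197.0], [0.0, 0.0, 1.0]] [[0.009, -1.0, -0.003], [-0.992, -0.008, -0.129], [0.129, 0.004, -0.992]] [-0.029  0.598  1.15 ] [ 0.4441265  -0.02934156  1.21727937]
0.1 [0.2951418  0.60657944 0.22569666] [-3.14141436e+00 -1.52690136e-03 -2.02368300e+00] 0.08777422834056635 [-0.28483279 -0.41759133  0.05654544]
```

View pics/side0.png

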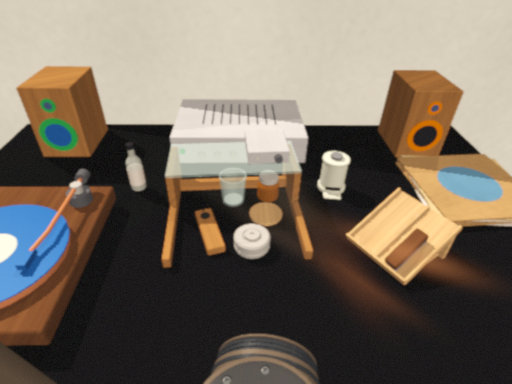

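View pics/top0.png

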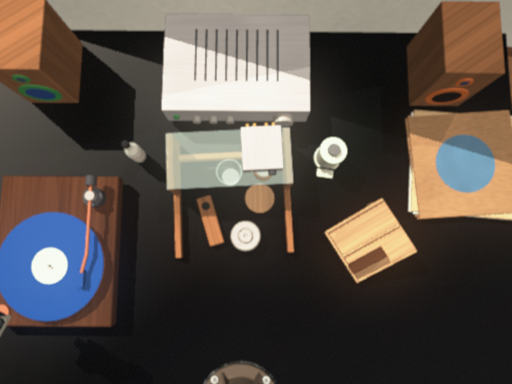

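```bash
python3 - <<'E'
import cv2
a=cv2.imread("pics/top0.png");b=cv2.imread("pics/side0.png")
cv2.imwrite("pics/t_r.png",cv2.resize(a[115:265,155:305],None,fx=4,fy=4,interpolation=2))
cv2.imwrite("pics/t_c.png",cv2.resize(a[190:290,315:425],None,fx=6,fy=6,interpolation=2))
cv2.imwrite("pics/s_r.png",cv2.resize(b[130:270,155:320],None,fx=4,fy=4,interpolation=2))
cv2.imwrite("pics/s_c.png",cv2.resize(b[180:290,340:470],None,fx=5,fy=5,interpolation=2))
E
```

```text
(no output)
```

View pics/t_r.png

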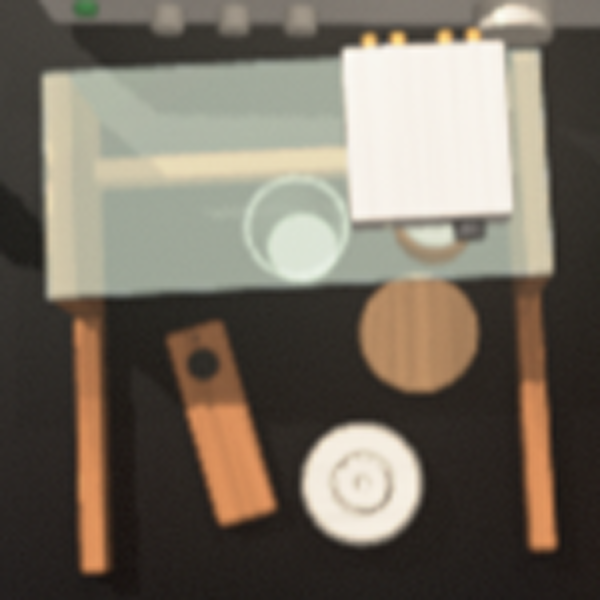

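View pics/t_c.png

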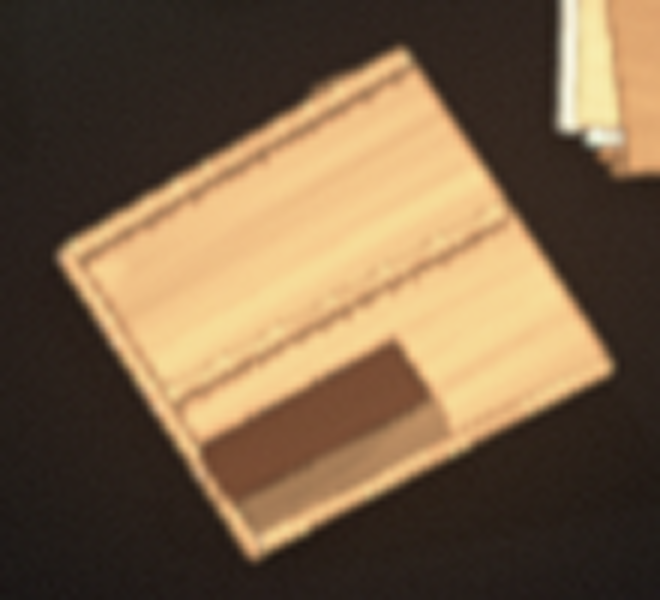

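View pics/s_r.png

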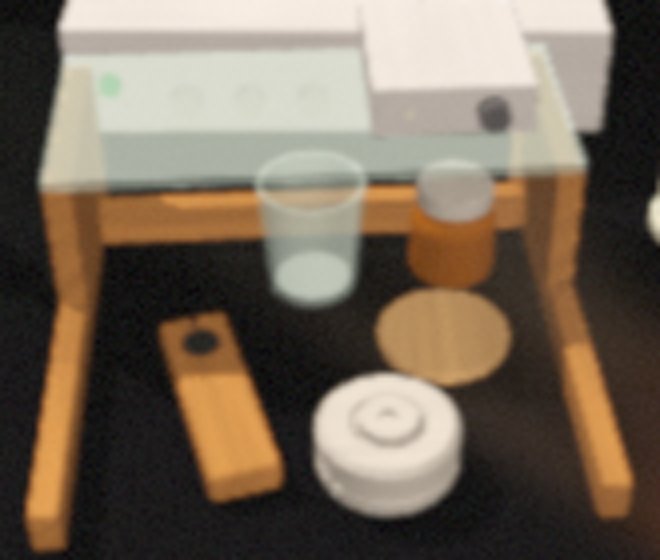

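View pics/s_c.png

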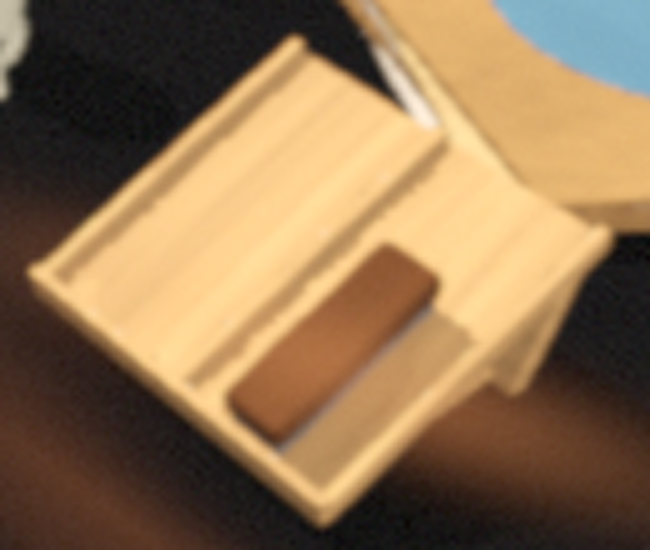

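```bash
cat > h.py <<'E'
import numpy as np
from scipy.optimize import least_squares
from scipy.spatial.transform import Rotation as Ro
from station import camera_params
P={n:camera_params(n) for n in("side","top")}
def proj(n,X):
    p=P[n];c=np.atleast_2d(X)@p["R"].T+p["t"];K=p["intrinsics"]
    return np.c_[K[0,0]*c[:,0]/c[:,2]+K[0,2],K[1,1]*c[:,1]/c[:,2]+K[1,2]]
def ray(n,uv,z):
    p=P[n];d=p["R"].T@np.linalg.solve(p["intrinsics"],[*uv,1]);o=-p["R"].T@p["t"]
    return o+d*(z-o[2])/d[2]
def fit(obs,x0,pitch=0,free=('x','y','yaw'),zsig=.003):
    # obs: list (cam,(X mm),(u,v)); x0=[x,y,z,yaw]
    def T(q):return Ro.from_euler('ZY',[q[3],-pitch]).as_matrix(),np.array(q[:3])
    def f(q):
        R,t=T(q);r=[]
        for n,X,uv in obs: r+=list((proj(n,R@(np.array(X)/1e3)+t)[0]-uv))
        return np.array(r+[(q[2]-x0[2])/zsig])
    s=least_squares(f,x0,loss='soft_l1');return s.x,f(s.x)[:-1].reshape(-1,2)
E
cat > m1.py <<'E'
from h import *
tr=lambda u,v:("top",u/4+155-.4,v/4+115-.4)
sr=lambda u,v:("side",u/4+155-.4,v/4+130-.4)
tc=lambda u,v:("top",u/6+315-.4,v/6+190-.4)
sc=lambda u,v:("side",u/5+340-.4,v/5+180-.4)
o=lambda X,p:(p[0],X,np.array(p[1:]))
ri=[o((-250,44,30),tr(108,571)),o((-250,62,30),tr(82,573)),o((-250,-270,30),tr(531,550)),o((-250,-288,30),tr(557,547)),
o((-60,62,128),tr(47,299)),o((-60,-288,128),tr(552,273)),o((100,62,128),tr(42,73)),
o((-250,62,30),sr(30,515)),o((-250,44,30),sr(65,512)),o((-250,-270,30),sr(600,487)),o((-250,-288,30),sr(630,483)),o((-60,62,128),sr(40,188)),o((-60,-288,128),sr(585,165))]
q,r=fit(ri,[.65,.1,0,0],zsig=1e-4);print("riser",q.round(4),np.degrees(q[3]));print(r.round(1).tolist())
rm=[o((-75,22,11),tr(219,525)),o((-75,-22,11),tr(277,508)),o((75,-22,11),tr(222,321)),o((75,22,11),tr(167,338)),
o((-75,22,11),sr(212,478)),o((-75,-22,11),sr(280,462)),o((75,-22,11),sr(222,312)),o((75,22,11),sr(160,325))]
m,r=fit(rm,[.55,.1,.011,0.2],zsig=1e-4);print("remote",m.round(4),np.degrees(m[3]));print(r.round(1).tolist())
cd=[o((92.5,39,0),tc(410,68)),o((92.5,-39,0),tc(505,220)),o((-92,39,14),tc(85,262)),o((-92,-39,14),tc(172,395)),
o((92.5,39,0),sc(308,47)),o((92.5,-39,0),sc(432,133)),o((-92,39,14),sc(60,276)),o((-92,-39,14),sc(188,383))]
c,r=fit(cd,[.5,-.4,.055,-1.],pitch=np.radians(25));print("caddy",c.round(4),np.degrees(c[3]));print(r.round(1).tolist())
ct=ray("top",tr(362,484)[1:],.042);cs=ray("side",sr(388,411)[1:],.042);print("clamp",ct.round(4),cs.round(4))
R=Ro.from_euler('z',q[3]).as_matrix()
for nm,X in(("remote",m[:3]),("rem far",None),("clamp",ct)):
    if X is None: X=m[:3]+Ro.from_euler('z',m[3]).apply([.075,0,0])
    print(nm,"in riser mm",(R.T@(X-[q[0],q[1],0])*1e3).round(1))
E
python3 m1.py
```

```text
riser [ 0.6706  0.1496 -0.      0.0616] 3.531513958880223
[[-0.5, -0.0], [-0.1, -0.2], [0.3, -0.4], [-0.1, -0.0], [-0.0, -0.4], [0.2, -0.6], [-0.2, -0.1], [-0.8, 0.8], [-1.4, 1.1], [0.9, -0.2], [0.9, 0.4], [0.2, -1.1], [0.4, -0.0]]
remote [0.5298 0.0972 0.011  0.3052] 17.48388681482439
[[0.3, 0.4], [-0.0, 0.3], [-0.3, -0.7], [-0.6, -0.8], [-0.3, 0.8], [0.7, 0.6], [0.4, -0.4], [-0.1, -0.4]]
caddy [ 0.5069 -0.3522  0.056  -0.9822] -56.27564246455182
[[0.3, -1.2], [0.7, -3.4], [-0.3, 1.0], [0.3, 1.1], [-0.2, 1.6], [2.0, 0.4], [-0.7, 0.3], [-1.0, -1.5]]
clamp [ 0.4833 -0.0097  0.042 ] [ 0.4894 -0.0098  0.042 ]
remote in riser mm [-143.8  -43.6   11. ]
rem far in riser mm [-71.  -25.5  11. ]
clamp in riser mm [-196.7 -147.5   42. ]
```

```bash
cat > m2.py <<'E'
from m1 import *
import cv2
cd=[o((92.5,39,0),tc(410,68)),o((92.5,-39,0),tc(496,206)),o((-92,39,14),tc(82,258)),o((-92,-39,14),tc(163,383)),
o((92.5,39,0),sc(308,47)),o((92.5,-39,0),sc(425,128)),o((-92,39,14),sc(60,276)),o((-92,-39,14),sc(185,378))]
c,r=fit(cd,[.5,-.4,.055,-1.],pitch=np.radians(25));print("caddy",c.round(4),np.degrees(c[3]));print(r.round(1).tolist())
R=Ro.from_euler('ZY',[c[3],-np.radians(25)]).as_matrix()
X=np.array([(92.5,39,0),(92.5,-39,0),(-92,-39,0),(-92,39,0),(-92,39,14),(-92,-39,14),(92.5,39,8),(92.5,-39,8)])/1e3@R.T+c[:3]
for n,(x0,y0,x1,y1) in(("top",(315,190,425,290)),("side",(340,180,470,290))):
    im=cv2.resize(cv2.imread(f"pics/{n}0.png")[y0:y1,x0:x1],None,fx=5,fy=5,interpolation=2)
    for i,p in enumerate(proj(n,X)):
        cv2.circle(im,tuple(int(v) for v in (p-[x0,y0]+.5)*5),3,(255,0,0) if i<4 else (0,200,0),-1)
    cv2.imwrite(f"pics/ov_{n}.png",im)
E
python3 m2.py|tail -2; python3 -c "
import cv2,numpy as np
a=cv2.imread('pics/ov_top.png');b=cv2.imread('pics/ov_side.png');a=cv2.copyMakeBorder(a,0,50,0,0,0);cv2.imwrite('pics/ov.png',cv2.resize(np.hstack([a,b]),(800,367)))"
```

```text
caddy [ 0.5084 -0.3511  0.0558 -0.9892] -56.679371126760984
[[0.0, -1.5], [1.8, -1.4], [-0.3, 1.0], [1.2, 2.5], [-0.6, 1.4], [2.8, 1.3], [-1.5, -0.2], [-1.4, -1.0]]
```

View pics/ov.png

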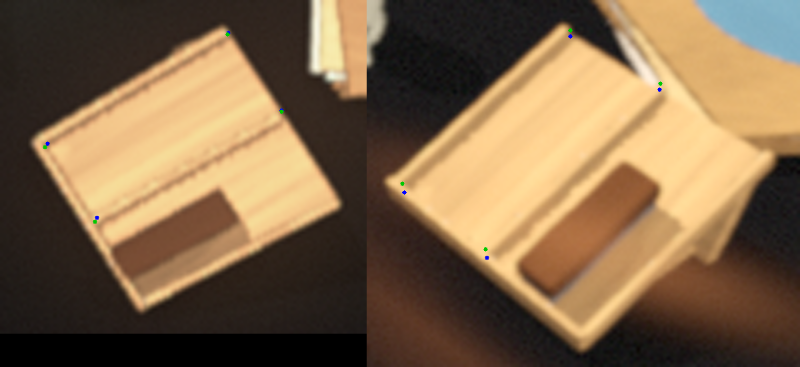

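```bash
cat > m3.py <<'E'
from m2 import *
for p in(20,25,30,35):
  for zs in(.003,.02):
    c,r=fit(cd,[.5,-.4,.055,-1.],pitch=np.radians(p),zsig=zs);print("C",p,zs,c.round(4),np.degrees(c[3]).round(1),(r**2).sum().round(2),r.round(1).tolist())
E
python3 m3.py|grep ^C
```

```text
C 20 0.003 [ 0.5065 -0.3511  0.0549 -0.983 ] -56.3 69.14 [[-0.2, -1.2], [1.6, -1.3], [-0.3, 2.1], [1.3, 3.7], [-0.7, 3.9], [2.6, 3.7], [-1.2, -1.2], [-0.7, -2.0]]
C 20 0.02 [ 0.5068 -0.3514  0.0541 -0.9838] -56.4 69.97 [[-0.2, -1.3], [1.5, -1.4], [-0.3, 2.0], [1.3, 3.5], [-0.7, 4.1], [2.6, 3.9], [-1.2, -1.1], [-0.8, -1.8]]
C 25 0.003 [ 0.5084 -0.3511  0.0558 -0.9892] -56.7 32.83 [[0.0, -1.5], [1.8, -1.4], [-0.3, 1.0], [1.2, 2.5], [-0.6, 1.4], [2.8, 1.3], [-1.5, -0.2], [-1.4, -1.0]]
C 25 0.02 [ 0.5075 -0.3506  0.0573 -0.9878] -56.6 33.61 [[-0.0, -1.3], [1.8, -1.1], [-0.3, 1.3], [1.1, 2.8], [-0.5, 1.1], [2.9, 1.0], [-1.4, -0.3], [-1.3, -1.1]]
C 30 0.003 [ 0.5089 -0.3507  0.0556 -1.0096] -57.8 25.79 [[0.2, -1.0], [1.5, -0.4], [-0.3, -0.2], [0.6, 1.4], [-0.2, -0.2], [3.0, -0.1], [-1.9, 0.9], [-2.5, 0.3]]
C 30 0.02 [ 0.5087 -0.3506  0.056  -1.0096] -57.8 25.94 [[0.2, -0.9], [1.6, -0.3], [-0.3, -0.2], [0.6, 1.5], [-0.2, -0.3], [3.1, -0.1], [-1.9, 0.9], [-2.5, 0.3]]
C 35 0.003 [ 0.5094 -0.351   0.0544 -1.0202] -58.5 35.47 [[-0.1, -0.4], [1.1, 0.5], [0.1, -1.2], [0.7, 0.4], [-0.3, -1.4], [2.9, -1.1], [-1.7, 2.5], [-2.8, 1.9]]
C 35 0.02 [ 0.5096 -0.3513  0.0533 -1.02  ] -58.4 36.05 [[-0.1, -0.4], [1.1, 0.4], [0.2, -1.2], [0.7, 0.4], [-0.3, -1.1], [2.8, -0.8], [-1.6, 2.7], [-2.8, 2.1]]
```

```bash
cat > go.py <<'E'
import numpy as np,sys
from station import arm
from scipy.spatial.transform import Rotation as Ro
def rel(x,y,z,yaw=None):
    s=arm.get_state();R=Ro.from_euler('xyz',s["ee_rot"]).as_matrix()
    d=R.T@(np.array([x,y,z])-s["eef_pos"])*1e3
    w=0 if yaw is None else -((yaw-np.degrees(s["ee_rot"][2])+180)%360-180)
    return d.round(1),round(w,1)
if __name__=="__main__":
    a=[float(v) for v in sys.argv[1:]]
    s=arm.get_state();print(round(s["t"],2),np.round(s["eef_pos"],4),np.degrees(s["ee_rot"]).round(1),np.round(s["force"],1),round(s["width"],4),np.degrees(s["q"]).round(0))
    if a:print(rel(*a))
E
python3 - <<'E'
import numpy as np
m=np.array([.5298,.0972]);a=np.radians(17.5);print(m+.008*np.array([np.cos(a),np.sin(a)]))
E
python3 go.py .537 .100 .15 -72.5
```

```text
[0.53742974 0.09960565]
0.1 [0.2951 0.6066 0.2257] [-1.800e+02 -1.000e-01 -1.159e+02] [-0.3 -0.4  0.1] 0.0878 [ 81.  21.   1.  -0. -70. -17.]
(array([ 349.6, -439.1,   76.3]), np.float64(-43.4))
```

```bash
python3 -m handwheel '[[[0.075,35,-44,0,-4],[0.075,0.035,-0.044,0,-8]]]' 2>&1 | tail -3; python3 go.py .537 .1 .15 -72.5
```

```text
ee_rot: [3.141, -0.004, -1.881]
force: [0.0, -1.2, 0.1]
width: 0.079
0.27 [0.3198 0.5534 0.2249] [ 180.    -0.2 -107.8] [ 0.  -1.2  0.1] 0.079 [ 77.  17.  -4.  -0. -69.  -5.]
(array([ 365.2, -345.2,   76.3]), np.float64(-35.3))
```

```bash
python3 -m handwheel '[[[0.07,0.030,-0.028,0,-4],[0.07,0.060,-0.056,0,-8],[0.07,0.090,-0.085,0,-12],[0.07,0.12,-0.113,0,-16],[0.07,0.15,-0.142,0.005,-20],[0.07,0.18,-0.17,0.01,-24],[0.07,0.21,-0.198,0.02,-28],[0.07,0.24,-0.227,0.03,-32],[0.07,0.27,-0.255,0.04,-35.3],[0.07,0.30,-0.284,0.05,-35.3],[0.07,0.33,-0.312,0.06,-35.3],[0.07,0.365,-0.345,0.07,-35.3],[0.07,0.365,-0.345,0.076,-35.3],[0.07,0.365,-0.345,0.076,-35.3]]]' 2>&1 | tail -6; python3 go.py .537 .1 .05 -72.5
python3 - <<'E'
from station import grab_frame
import cv2
a=grab_frame("top");b=grab_frame("side")
cv2.imwrite("pics/t1.png",cv2.resize(a[90:290,130:330],None,fx=3,fy=3,interpolation=2))
cv2.imwrite("pics/s1.png",cv2.resize(b[60:280,140:340],None,fx=2.7,fy=2.7,interpolation=2))
E
```

```text
t: 1.43
eef_pos: [0.5364, 0.0969, 0.148]
ee_rot: [3.135, -0.004, -1.269]
force: [-0.0, 0.2, -0.8]
width: 0.0701
1.43 [0.5364 0.0969 0.148 ] [179.6  -0.2 -72.7] [-0.   0.2 -0.8] 0.0701 [ 31.  12. -22.   0. -56.  76.]
(array([-3.2, -2.1, 98. ]), np.float64(-0.2))
```

View pics/t1.png

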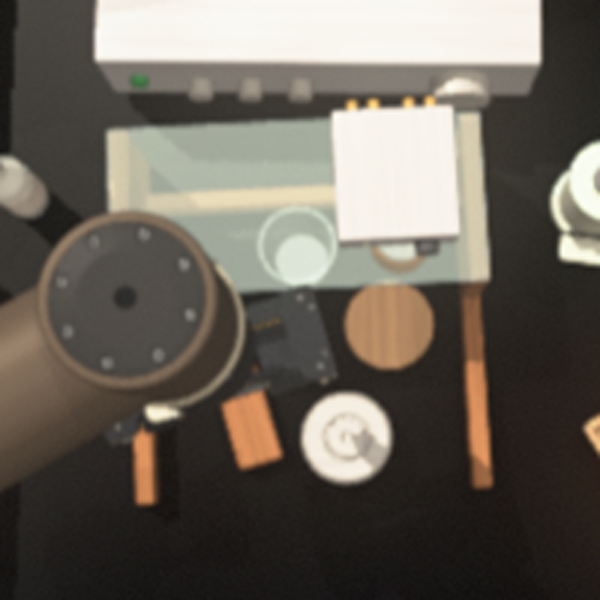

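View pics/s1.png

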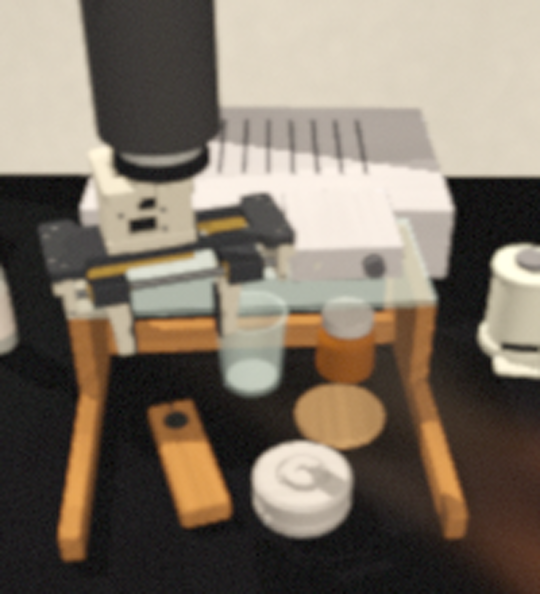

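```bash
cat >> h.py <<'E'
def tri(a,b):
    s=least_squares(lambda X:np.r_[proj("top",X)[0]-a,proj("side",X)[0]-b],[.5,0,.2]);return s.x,s.fun
E
python3 - <<'E'
from h import *
for a,b in(((230,187.7),(239.3,133)),((242.7,216),(248.5,148.9))): 
    X,f=tri(np.array(a),np.array(b));d=X-[.5364,.0969,.148]
    y=np.radians(-72.7);print(X.round(3),f.round(1),"tool x,y,up",(d[0]*np.cos(y)+d[1]*np.sin(y)).round(3),(d[0]*np.sin(y)-d[1]*np.cos(y)).round(3),d[2].round(3))
E
```

```text
[0.592 0.022 0.257] [ 1.1  0.  -1.1 -0.1] tool x,y,up 0.088 -0.031 0.109
[ 0.523 -0.003  0.255] [-1.6 -0.1  1.4  0.1] tool x,y,up 0.092 0.042 0.107
```

```bash
python3 -m handwheel '[[[0.07,-0.003,-0.002,0.03,0],[0.07,-0.003,-0.002,0.06,0],[0.07,-0.003,-0.002,0.09,0],[0.07,-0.003,-0.002,0.115,0],[0.07,-0.003,-0.002,0.13,0],[0.07,-0.003,-0.002,0.14,0],[0.07,-0.003,-0.002,0.143,0],[0.07,-0.003,-0.002,0.143,0]]]' 8 2>&1 | tail -6; python3 go.py .537 .1 .005 -72.5
python3 - <<'E'
from station import grab_frame
import cv2
a=grab_frame("side")
cv2.imwrite("pics/s2.png",cv2.resize(a[60:280,140:340],None,fx=2.7,fy=2.7,interpolation=2))
E
```

```text
t: 2.2
eef_pos: [0.5372, 0.1032, 0.0067]
ee_rot: [3.138, -0.004, -1.265]
force: [-0.4, 0.7, 0.2]
width: 0.0698
2.2 [0.5372 0.1032 0.0067] [179.8  -0.2 -72.5] [-0.4  0.7  0.2] 0.0698 [ 32.  23. -30.   0. -37.  76.]
(array([3. , 1.2, 1.7]), np.float64(0.0))
```

View pics/s2.png

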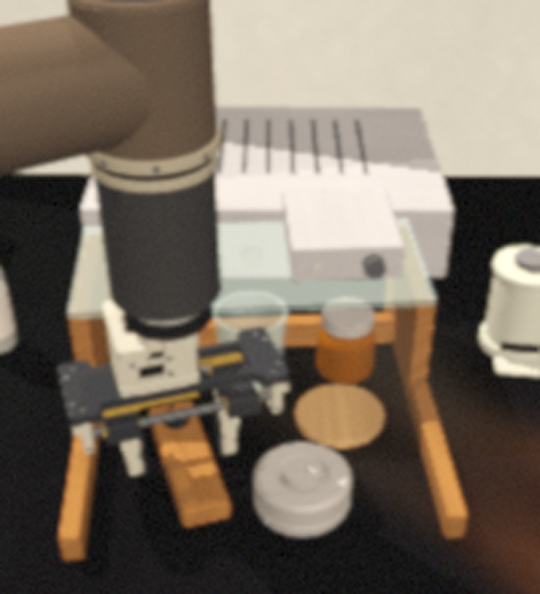

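```bash
python3 -m handwheel '[[[0.06,0.002,0.001,0.002,0],[0.05,0.002,0.001,0.002,0],[0.038,0.002,0.001,0.002,0],[0.038,0.002,0.001,0.002,0],[0.038,0.002,0.001,0.002,0],[0.038,0.002,0.001,0.002,0],[0.038,0.002,0.001,0.002,0]]]' 8 2>&1 | tail -6
python3 -m handwheel '[[[0.038,0,0,-0.02,0],[0.038,0,0,-0.05,0],[0.038,0,0,-0.09,0],[0.038,0,0,-0.13,0],[0.038,0,0,-0.16,0],[0.038,0,0,-0.18,0],[0.038,0,0,-0.18,0]]]' 2>&1 | tail -6; python3 go.py .508 -.351 .2 -147.5
```

```text
t: 2.83
eef_pos: [0.5377, 0.1011, 0.006]
ee_rot: [3.14, -0.003, -1.265]
force: [-1.4, -0.3, 6.1]
width: 0.0436
t: 3.42
eef_pos: [0.5402, 0.1027, 0.191]
ee_rot: [-3.136, -0.002, -1.265]
force: [0.3, 0.8, 0.3]
width: 0.0441
3.42 [0.5402 0.1027 0.191 ] [-1.797e+02 -1.000e-01 -7.250e+01] [0.3 0.8 0.3] 0.0441 [ 31.  10. -19.   0. -61.  76.]
(array([422.9, 167.3,  -8.9]), np.float64(75.0))
```

```bash
python3 -m handwheel '[[[0.038,0.025,0.010,-0.015,5],[0.038,0.060,0.024,-0.015,10],[0.038,0.095,0.038,-0.015,16],[0.038,0.13,0.051,-0.015,22],[0.038,0.165,0.065,-0.015,28],[0.038,0.2,0.079,-0.015,35],[0.038,0.235,0.093,-0.015,41],[0.038,0.27,0.107,-0.015,47],[0.038,0.305,0.121,-0.015,54],[0.038,0.34,0.134,-0.015,60],[0.038,0.37,0.146,-0.015,66],[0.038,0.395,0.156,-0.015,72],[0.038,0.415,0.164,-0.015,75],[0.038,0.423,0.167,-0.015,75],[0.038,0.423,0.167,-0.015,75],[0.038,0.423,0.167,-0.01,75]]]' 2>&1 | tail -6; python3 go.py .508 -.351 .12 -147.5
python3 - <<'E'
from station import grab_frame
import cv2,numpy as np
a=grab_frame("side");b=grab_frame("top")
cv2.imwrite("pics/s3.png",np.hstack([cv2.resize(x,(400,400),interpolation=2) for x in (a[110:310,300:500],b[140:320,290:470])]))
E
```

```text
t: 4.75
eef_pos: [0.5083, -0.3511, 0.2009]
ee_rot: [-3.138, 0.005, -2.573]
force: [0.6, 0.2, -1.0]
width: 0.0438
4.75 [ 0.5083 -0.3511  0.2009] [-179.8    0.3 -147.5] [ 0.6  0.2 -1. ] 0.0438 [-17.  16.  -9.  -0. -64.  49.]
(array([ 0.6,  0.5, 80.9]), np.float64(0.0))
```

View pics/s3.png

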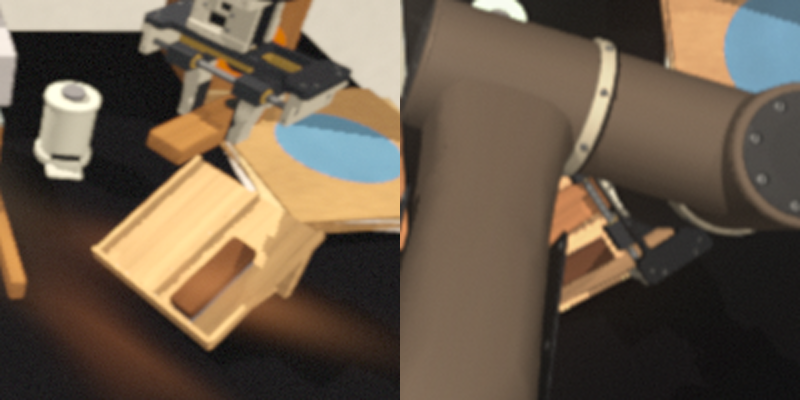

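```bash
python3 -m handwheel '[[[0.038,0,0,0.03,0],[0.038,0,0,0.06,0],[0.038,0,0,0.085,0],[0.038,0,0,0.1,0],[0.038,0,0,0.105,0]]]' 5 2>&1 | tail -6
python3 -m handwheel '[[[0.038,0,0,0.004,0],[0.038,0,0,0.008,0],[0.038,0,0,0.012,0],[0.038,0,0,0.012,0]]]' 4 2>&1 | tail -6
python3 - <<'E'
from station import grab_frame
import cv2,numpy as np
a=grab_frame("side")
cv2.imwrite("pics/s4.png",cv2.resize(a[110:310,300:500],(600,600),interpolation=2))
E
```

```text
t: 5.27
eef_pos: [0.5069, -0.3477, 0.0918]
ee_rot: [3.14, 0.002, -2.571]
force: [-0.4, 0.4, -0.4]
width: 0.0442
t: 5.6
eef_pos: [0.5072, -0.3474, 0.0799]
ee_rot: [3.14, 0.002, -2.57]
force: [0.4, -0.6, -1.5]
width: 0.0442
```

View pics/s4.png

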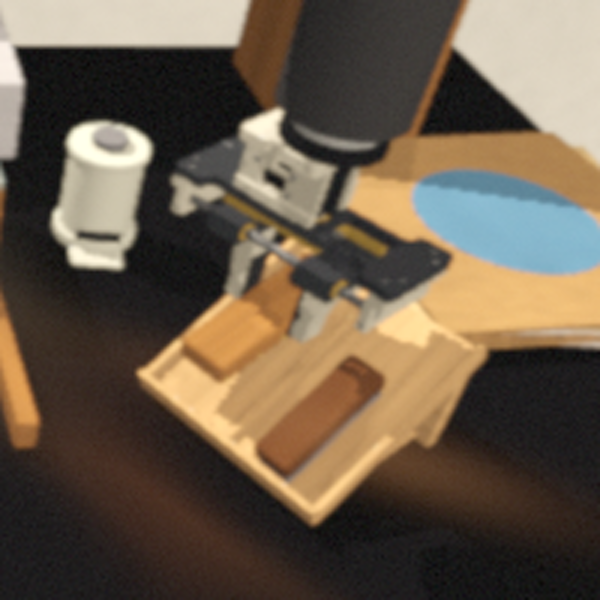

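```bash
python3 -m handwheel '[[[0.038,0,0,0.004,0],[0.038,0,0,0.008,0],[0.038,0,0,0.012,0],[0.038,0,0,0.012,0]]]' 3 2>&1 | tail -6
python3 - <<'E'
from station import grab_frame
import cv2,numpy as np
a=grab_frame("side")
cv2.imwrite("pics/s5.png",cv2.resize(a[110:310,300:500],(600,600),interpolation=2))
E
```

```text
t: 5.98
eef_pos: [0.5068, -0.3474, 0.0674]
ee_rot: [3.139, 0.002, -2.571]
force: [0.2, -0.8, -1.8]
width: 0.0441
```

View pics/s5.png

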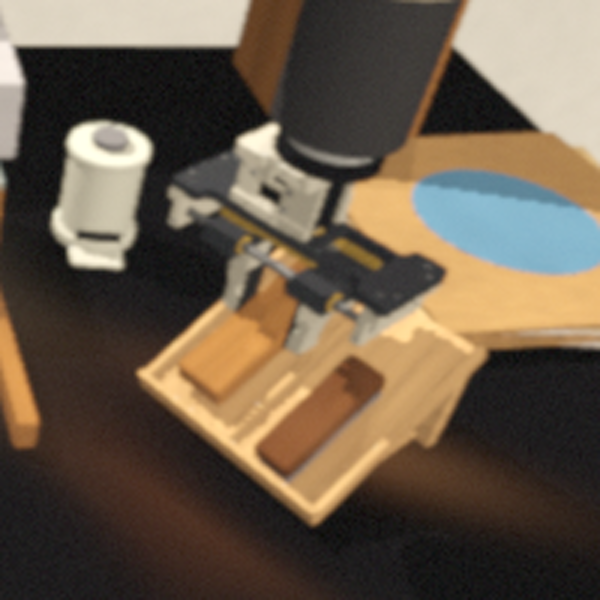

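```bash
python3 -m handwheel '[[[0.038,0,0,0.003,0],[0.048,0,0,0.003,0],[0.055,0,0,0.003,0],[0.058,0,0,0.002,0],[0.058,0,0,0,0],[0.058,0,0,-0.01,0],[0.06,0,0,-0.035,0],[0.06,0,0,-0.07,0],[0.06,0,0,-0.11,0],[0.06,0,0,-0.15,0],[0.06,0,0,-0.16,0]]]' 2>&1 | tail -6
python3 - <<'E'
from station import grab_frame
import cv2,numpy as np
a=grab_frame("side");b=grab_frame("top")
cv2.imwrite("pics/s6.png",cv2.resize(a[110:310,300:500],(600,600),interpolation=2))
cv2.imwrite("pics/full6.png",a)
E
```

```text
t: 6.95
eef_pos: [0.5091, -0.3497, 0.2363]
ee_rot: [-3.134, 0.007, -2.57]
force: [1.8, -0.5, 2.1]
width: 0.0599
```

View pics/s6.png

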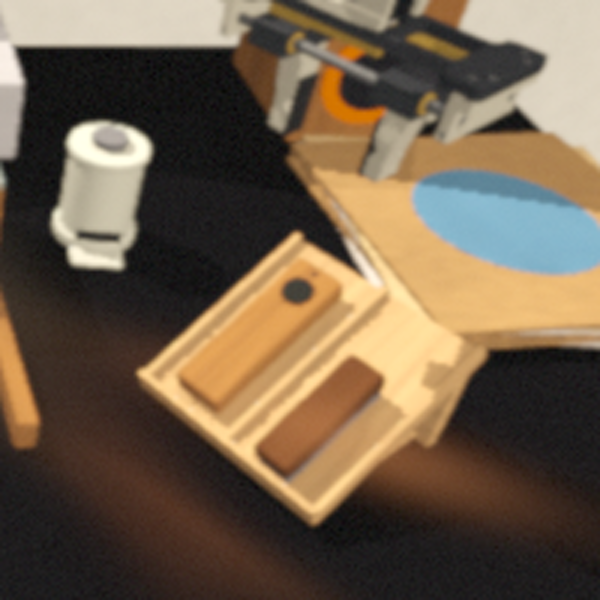

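```bash
cat > m4.py <<'E'
from m1 import *
R2=lambda X:(Ro.from_euler('z',q[3]).as_matrix().T@(X-[q[0],q[1],0])*1e3).round(1)
W=lambda x,y:(Ro.from_euler('z',q[3]).apply([x/1e3,y/1e3,0])+[q[0],q[1],0])[:2].round(4)
if __name__=="__main__":
    print("Z tumbler base",R2(ray("top",tr(302,247)[1:],.003)),R2(ray("side",sr(313,278)[1:],.003)),"rim",R2(ray("top",tr(297,228)[1:],.088)),R2(ray("side",sr(311,183)[1:],.088)))
    print("Z coaster",R2(ray("top",tr(419,335)[1:],.009)))
    # fork: pts behind clamp: start, contact, cheek
    for n,x,y in(("pre",-197,-220),("contact",-197,-190),("end",-165,-41.5),("back",-165-112,-8),("home",-109,-8)):print("Z",n,W(x,y))
    im=cv2.imread("pics/full6.png")
E
sed -i '1a import cv2' m4.py; python3 m4.py|grep ^Z; python3 -c "
import cv2
a=cv2.imread('pics/full6.png');cv2.imwrite('pics/s7.png',cv2.resize(a[130:270,155:320],None,fx=4,fy=4,interpolation=2))"
```

```text
Z tumbler base [ -10.9 -109.9    3. ] [ -10.8 -109.7    3. ] rim [ -12.7 -110.8   88. ] [ -12.4 -109.6   88. ]
Z coaster [ -84.9 -196.2    9. ]
Z pre [ 0.4876 -0.0821]
Z contact [ 0.4857 -0.0522]
Z end [0.5085 0.098 ]
Z back [0.3946 0.1245]
Z home [0.5623 0.1349]
```

View pics/s7.png

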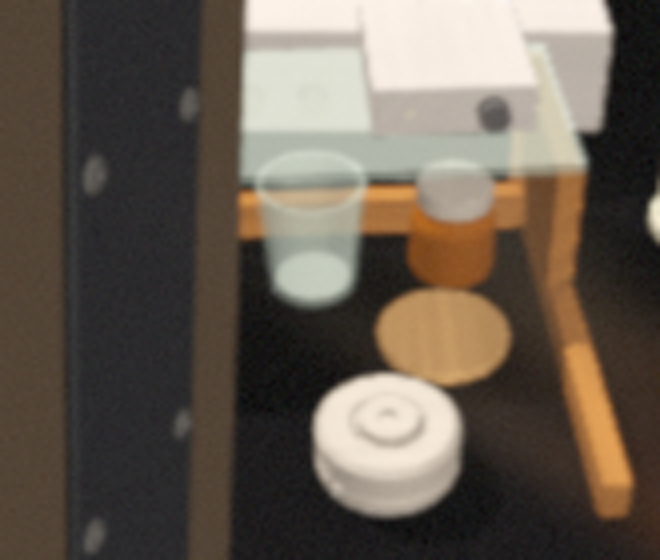

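```bash
python3 go.py .4876 -.0821 .12 -176.5
```

```text
7.05 [ 0.5083 -0.3488  0.2327] [-179.7    0.4 -147.3] [ 0.2  0.2 -0.6] 0.0597 [-16.  15.  -7.  -0. -68.  49.]
(array([-126.1,  236.1,  112.5]), np.float64(29.2))
```

```bash
python3 -m handwheel '[[[0.06,-0.018,0.034,0,4],[0.06,-0.036,0.068,0,9],[0.06,-0.054,0.101,0,14],[0.06,-0.072,0.135,0.0,19],[0.06,-0.09,0.169,0.02,24],[0.06,-0.108,0.202,0.04,29],[0.06,-0.12,0.225,0.06,29],[0.06,-0.126,0.236,0.085,29],[0.06,-0.126,0.236,0.112,29],[0.06,-0.126,0.236,0.112,29]]]' 2>&1 | tail -6; python3 go.py .4876 -.0821 .010 -176.5
```

```text
t: 7.88
eef_pos: [0.4839, -0.0816, 0.1161]
ee_rot: [-3.141, -0.0, -3.076]
force: [-1.6, -0.1, -0.9]
width: 0.06
7.88 [ 0.4839 -0.0816  0.1161] [-180.    -0.  -176.2] [-1.6 -0.1 -0.9] 0.06 [ 13.   9. -31.   0. -50. -10.]
(array([ -3.7,  -0.7, 106.1]), np.float64(0.3))
```

```bash
python3 -m handwheel '[[[0.06,-0.004,0,0.03,0],[0.06,-0.004,0,0.06,0],[0.06,-0.004,0,0.085,0],[0.06,-0.004,0,0.1,0],[0.06,-0.004,0,0.106,0],[0.06,-0.004,0,0.106,0]]]' 2>&1 | tail -6; python3 go.py .4857 -.0522 .010 -176.5
python3 - <<'E'
from station import grab_frame
import cv2,numpy as np
a=grab_frame("side");b=grab_frame("top")
cv2.imwrite("pics/s8.png",cv2.resize(a[130:280,155:320],None,fx=4,fy=4,interpolation=2))
cv2.imwrite("pics/t8.png",cv2.resize(b[115:265,155:305],None,fx=4,fy=4,interpolation=2))
E
```

```text
t: 8.38
eef_pos: [0.4874, -0.082, 0.0096]
ee_rot: [-3.14, -0.003, -3.076]
force: [-0.2, 0.9, 0.1]
width: 0.0601
8.38 [ 0.4874 -0.082   0.0096] [-179.9   -0.2 -176.3] [-0.2  0.9  0.1] 0.0601 [ 13.  19. -37.   0. -35. -10.]
(array([-0.3, 29.9, -0.4]), np.float64(0.2))
```

View pics/s8.png

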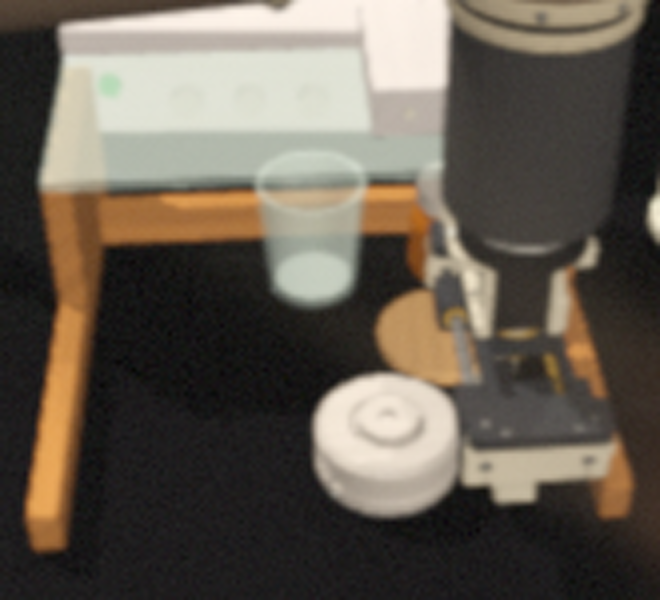

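View pics/t8.png

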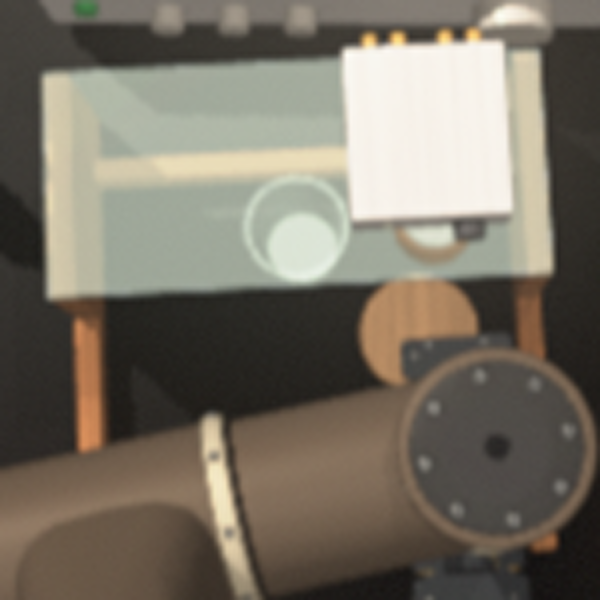

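```bash
python3 -m handwheel '[[[0.06,0,0.015,0,0],[0.06,0,0.024,0,0],[0.06,0,0.03,0,0],[0.06,-0.001,0.038,0,0],[0.06,-0.003,0.047,0,0],[0.06,-0.005,0.056,0,0],[0.06,-0.007,0.065,0,0],[0.06,-0.009,0.074,0,0],[0.06,-0.011,0.083,0,0],[0.06,-0.013,0.092,0,0],[0.06,-0.015,0.101,0,0],[0.06,-0.017,0.110,0,0],[0.06,-0.019,0.119,0,0],[0.06,-0.021,0.128,0,0],[0.06,-0.023,0.137,0,0],[0.06,-0.025,0.146,0,0],[0.06,-0.027,0.154,0,0],[0.06,-0.028,0.160,0,0],[0.06,-0.029,0.163,0,0]]]' 2>&1 | tail -6
python3 - <<'E'
from station import grab_frame
import cv2,numpy as np
a=grab_frame("side");b=grab_frame("top")
cv2.imwrite("pics/s9.png",cv2.resize(a[130:280,155:320],None,fx=4,fy=4,interpolation=2))
cv2.imwrite("pics/t9.png",cv2.resize(b[115:265,155:305],None,fx=4,fy=4,interpolation=2))
E
```

```text
t: 10.07
eef_pos: [0.507, 0.0839, 0.011]
ee_rot: [-3.141, 0.001, -3.075]
force: [-0.8, -2.4, 2.1]
width: 0.0601
```

View pics/s9.png

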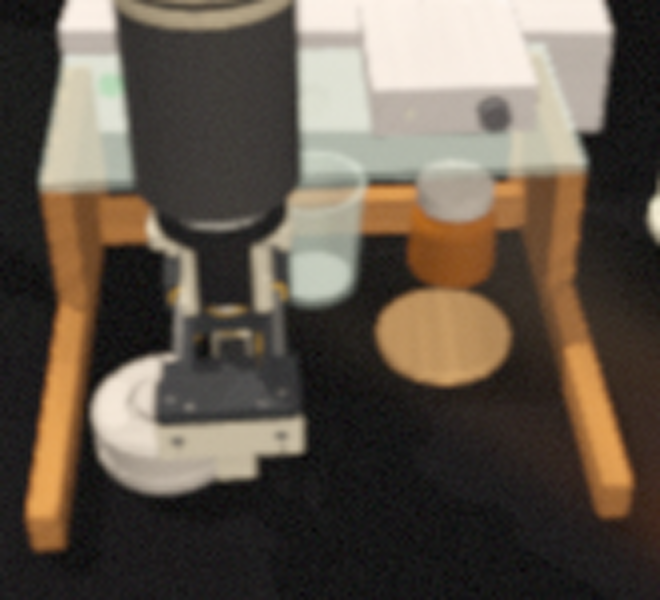

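View pics/t9.png

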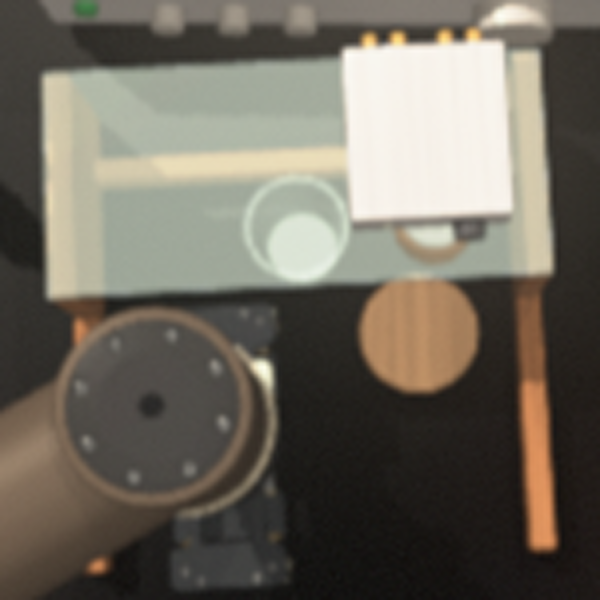

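```bash
python3 -m handwheel '[[[0.06,0,0.004,0,0],[0.06,0,0.008,0,0],[0.06,0,0.010,0,0],[0.06,0,0.010,0,0]]]' 2>&1 | tail -4;python3 -m handwheel '[[[0.06,0,0.002,0,0],[0.06,0,0.003,0,0],[0.06,0,0.003,0,0]]]' 2>&1 | tail -4
```

```text
eef_pos: [0.5065, 0.0941, 0.011]
ee_rot: [-3.141, 0.001, -3.075]
force: [-1.0, -0.8, -1.0]
width: 0.0601
eef_pos: [0.5062, 0.0971, 0.011]
ee_rot: [-3.141, 0.001, -3.075]
force: [0.1, -0.7, 1.0]
width: 0.0598
```

```bash
for i in 1 ; do python3 -m handwheel '[[[0.06,0,0.002,0,0],[0.06,0,0.002,0,0]]]' 2>&1 | grep -E "eef|force"; done; python3 -m handwheel '[[[0.06,0,0.002,0,0],[0.06,0,0.002,0,0]]]' 2>&1 | grep -E "eef|force"; python3 - <<'E'
from station import grab_frame
import cv2,numpy as np
a=grab_frame("side")
cv2.imwrite("pics/s10.png",cv2.resize(a[200:280,150:250],None,fx=7,fy=7,interpolation=2))
E
```

```text
eef_pos: [0.5058, 0.0978, 0.011]
force: [2.8, -9.7, 1.5]
eef_pos: [0.5056, 0.0979, 0.011]
force: [4.5, -12.9, 1.6]
```

View pics/s10.png

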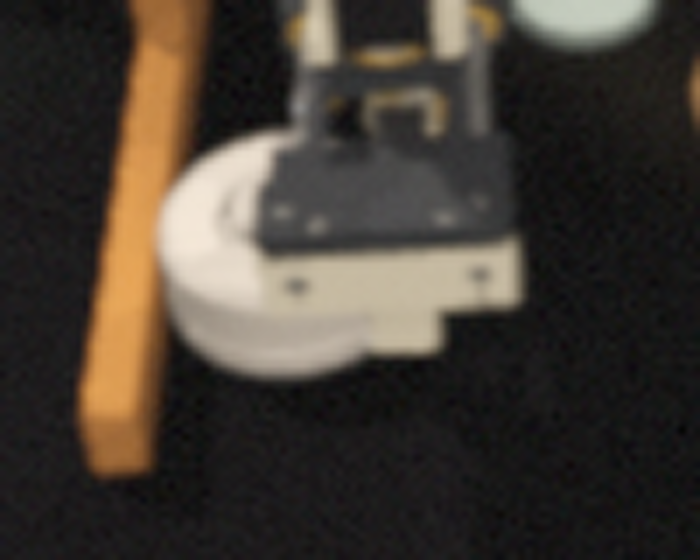

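```bash
cat > pos.py <<'E'
from m4 import *
from go import rel
from station import arm
import sys
if __name__=="__main__":
    s=arm.get_state();print("Z t %.2f TCP riser"%s["t"],R2(np.array(s["eef_pos"])),np.round(s["force"],1),s["width"],np.degrees(s["ee_rot"][2]).round(2),"want",np.degrees(q[3])-180)
    a=[float(v) for v in sys.argv[1:]]
    if a:print("Z",rel(*W(a[0],a[1]),a[2]/1e3,np.degrees(q[3])-180))
E
python3 pos.py -268 -80 8|grep Z
```

```text
Z t 11.13 TCP riser [-167.9  -41.4   11. ] [  5.8 -13.3   0.2] 0.060479448310263494 -176.27 want -176.46848604111977
Z (array([100.2, -38.3,   3.3]), np.float64(0.2))
```

```bash
python3 -m handwheel '[[[0.07,0,-0.01,0,0],[0.07,0,-0.025,0,0],[0.07,0,-0.038,0,0],[0.07,0.015,-0.041,0,0],[0.07,0.045,-0.041,0,0],[0.07,0.075,-0.041,0,0],[0.07,0.095,-0.04,0.002,0],[0.07,0.1,-0.03,0.003,0],[0.07,0.1,-0.01,0.003,0],[0.07,0.1,0.01,0.003,0],[0.07,0.1,0.023,0.003,0],[0.07,0.1,0.024,0.003,0]]]' 2>&1 | grep -E "eef|force|width"; python3 pos.py -260 -18 8|grep Z
python3 - <<'E'
from station import grab_frame
import cv2,numpy as np
a=grab_frame("side");b=grab_frame("top")
cv2.imwrite("pics/s11.png",cv2.resize(a[150:300,150:310],None,fx=4,fy=4,interpolation=2))
cv2.imwrite("pics/t11.png",cv2.resize(b[155:305,155:305],None,fx=4,fy=4,interpolation=2))
E
```

```text
eef_pos: [0.4051, 0.1173, 0.0084]
force: [0.6, -0.4, 0.5]
width: 0.0701
Z t 12.13 TCP riser [-267.   -15.8    8.4] [ 0.6 -0.4  0.5] 0.07011271192771354 -176.18 want -176.46848604111977
Z (array([-7. , -2.2,  0.4]), np.float64(0.3))
```

View pics/s11.png

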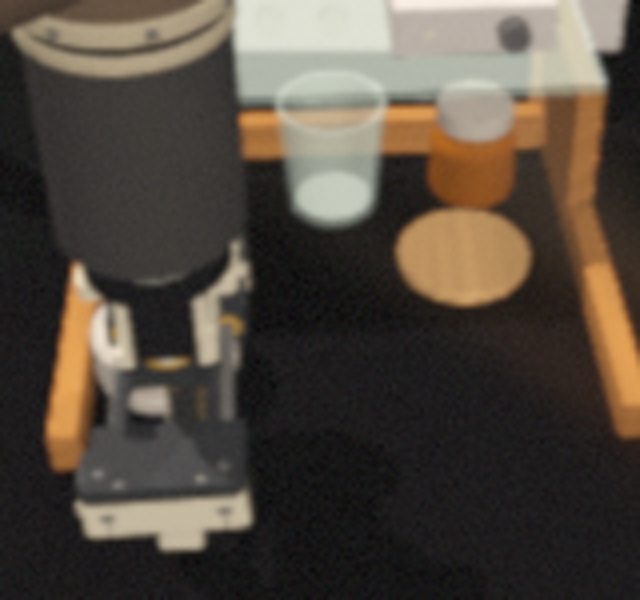

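View pics/t11.png

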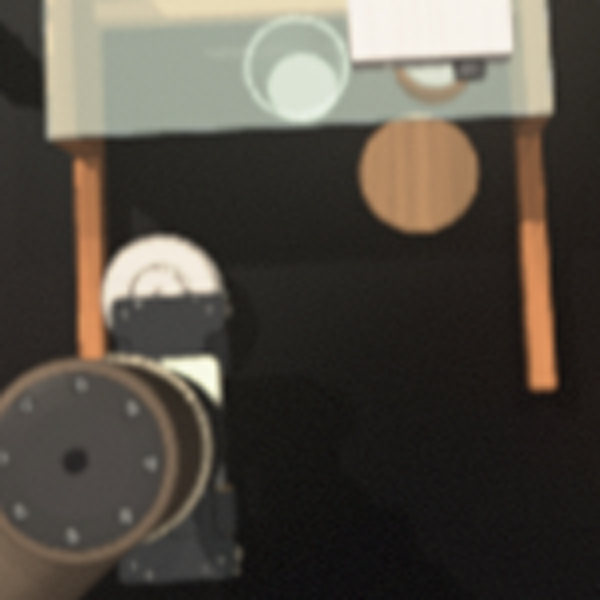

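```bash
python3 -m handwheel '[[[0.07,0,-0.001,0.001,0],[0.07,-0.004,-0.002,0.002,0],[0.07,-0.01,-0.002,0.002,0],[0.07,-0.016,-0.002,0.002,0],[0.07,-0.022,-0.002,0.002,0],[0.07,-0.028,-0.002,0.002,0],[0.07,-0.034,-0.002,0.002,0],[0.07,-0.04,-0.002,0.002,0],[0.07,-0.045,-0.002,0.002,0],[0.07,-0.048,-0.002,0.002,0]]]' 2>&1 | grep -E "eef|force|width"; python3 pos.py -260 -18 8|grep Z
python3 - <<'E'
from station import grab_frame
import cv2,numpy as np
b=grab_frame("top")
cv2.imwrite("pics/t12.png",cv2.resize(b[155:305,155:305],None,fx=4,fy=4,interpolation=2))
E
```

```text
eef_pos: [0.4532, 0.1168, 0.0059]
force: [-1.9, -1.4, -0.4]
width: 0.0702
Z t 13.07 TCP riser [-219.1  -19.3    5.9] [-1.9 -1.4 -0.4] 0.07022486865691348 -176.23 want -176.46848604111977
Z (array([41. ,  1.5, -2. ]), np.float64(0.2))
```

View pics/t12.png

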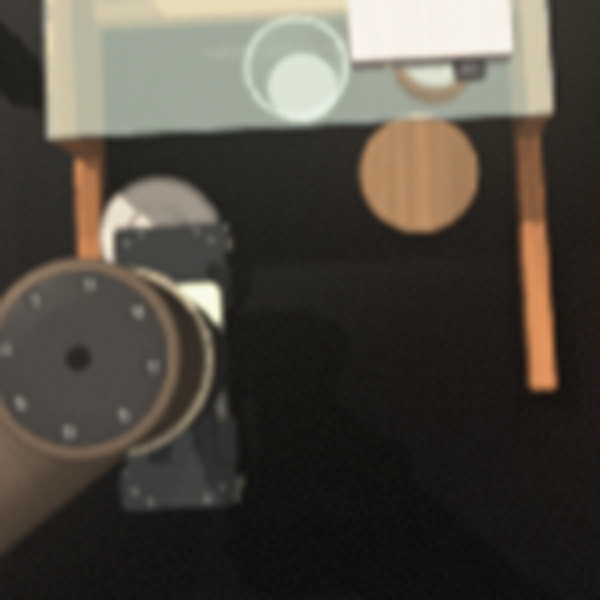

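```bash
python3 - <<'E' | grep Z
from m4 import *
print("Z",R2(ray("top",(155+161/4-.4,155+237/4-.4),.042)),R2(ray("top",(155+162/4-.4,155+295/4-.4),.042)))
E
```

```text
Z [-125.    -2.5   42. ] [-167.8   -1.7   42. ]
```

```bash
python3 - <<'E'
import cv2
a=cv2.imread('pics/s1.png');cv2.imwrite('pics/z1.png',cv2.resize(a[130:360,20:320],None,fx=2.6,fy=2.6,interpolation=2))
E
```

```text
(no output)
```

View pics/z1.png

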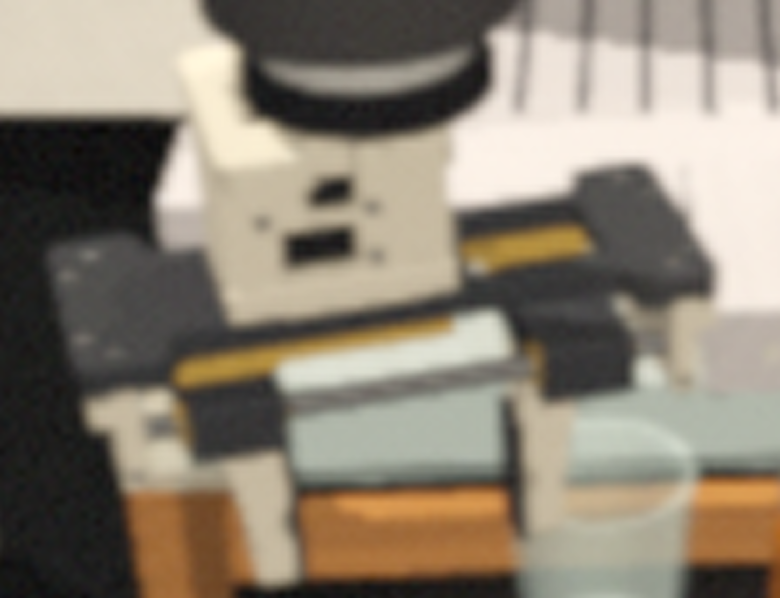

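```bash
python3 - <<'E' 
from h import *
y=np.radians(-72.7);c=np.array([.5364,.0969,.148])
f=lambda u,v:((u/2.6+20)/2.7+140-.3,(v/2.6+130)/2.7+60-.3)
for n,p in(("colL",(230,320)),("colR",(460,287)),("boxFL",(85,390)),("boxFR",(715,285)),("boxBR",(640,167)),("boxBL",(50,245)),("coltopL",(215,165)),("coltopL back",(182,65)),("coltopR",(447,130))):
  for up in(.100,.108) if "top" not in n else(.14,.16):
    d=ray("side",f(*p),c[2]+up)-c
    print(n,up,(d[0]*np.cos(y)+d[1]*np.sin(y)).round(3),(d[0]*np.sin(y)-d[1]*np.cos(y)).round(3))
E
```

```text
colL 0.1 -0.052 0.004
colL 0.108 -0.053 0.018
colR 0.1 0.019 0.006
colR 0.108 0.016 0.019
boxFL 0.1 -0.097 0.031
boxFL 0.108 -0.098 0.043
boxFR 0.1 0.095 0.027
boxFR 0.108 0.09 0.04
boxBR 0.1 0.095 -0.053
boxBR 0.108 0.091 -0.039
boxBL 0.1 -0.098 -0.057
boxBL 0.108 -0.098 -0.042
coltopL 0.14 -0.048 -0.018
coltopL 0.16 -0.052 0.02
coltopL back 0.14 -0.047 -0.089
coltopL back 0.16 -0.051 -0.046
coltopR 0.14 0.023 -0.021
coltopR 0.16 0.015 0.018
```

```bash
python3 - <<'E' 
from h import *
c=np.array([.4051,.1173,.0084]);y=np.radians(-176.2)
T=lambda u,v:np.array((u/4+155-.4,v/4+155-.4));S=lambda u,v:np.array((u/4+150-.4,v/4+150-.4))
for n,a,b in(("rearL",T(120,580),S(77,492)),("rearR",T(239,577),S(250,487))):
    X,r=tri(a,b);d=X-c;print(n,r.round(1),(d[0]*np.cos(y)+d[1]*np.sin(y)).round(3),(d[0]*np.sin(y)-d[1]*np.cos(y)).round(3),d[2].round(3))
# t8/s8
c=np.array([.4874,-.082,.0096]);y=np.radians(-176.3)
T=lambda u,v:np.array((u/4+155-.4,v/4+115-.4));S=lambda u,v:np.array((u/4+155-.4,v/4+130-.4))
E
python3 - <<'E'
import cv2
a=cv2.imread('pics/s11.png');b=cv2.imread('pics/t11.png')
import numpy as np
cv2.imwrite('pics/z2.png',np.hstack([cv2.resize(a[400:600,50:290],None,fx=1.65,fy=1.65),cv2.resize(b[400:600,80:320],None,fx=1.65,fy=1.65)]))
E
```

```text
rearL [-0.1  0.   0.1  0. ] 0.095 0.039 0.108
rearR [-0.1 -0.   0.1  0. ] 0.098 -0.041 0.107
```

View pics/z2.png

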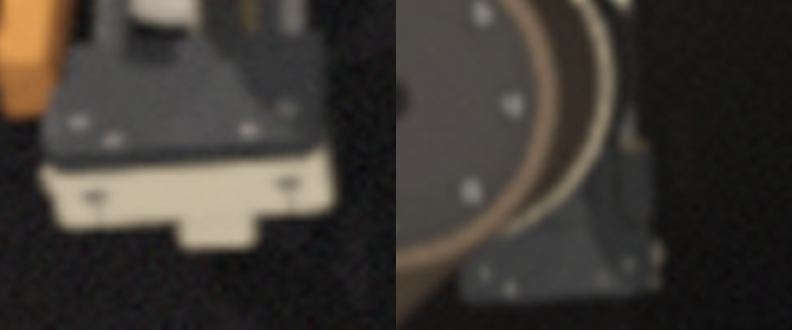

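```bash
python3 -m handwheel '[[[0.07,0.006,0,0,0],[0.07,0.02,0,0,0],[0.07,0.025,0,-0.02,0],[0.07,0.025,0,-0.05,0],[0.075,0.025,0,-0.06,-6],[0.08,0.025,0,-0.06,-13],[0.0876,0.025,0,-0.06,-20],[0.0876,0.025,0,-0.06,-27],[0.0876,0.025,0,-0.06,-34],[0.0876,0.025,0,-0.06,-41],[0.0876,0.025,0,-0.06,-48],[0.0876,0.025,0,-0.06,-55],[0.0876,0.025,0,-0.06,-62],[0.0876,0.025,0,-0.06,-69],[0.0876,0.025,0,-0.06,-76],[0.0876,0.025,0,-0.06,-83],[0.0876,0.025,0,-0.06,-90]]]' 2>&1 | grep -E "eef|rot|force|width"; sed -i 's/np.degrees(q\[3\])-180))/np.degrees(q[3])))/' pos.py; python3 pos.py -246 -20 66|grep Z
```

```text
eef_pos: [0.4288, 0.1162, 0.0664]
ee_rot: [-3.14, -0.003, -1.498]
force: [0.1, 0.2, 0.8]
width: 0.0882
Z t 14.53 TCP riser [-243.5  -18.4   66.4] [0.1 0.2 0.8] 0.0881520427573366 -85.83 want -176.46848604111977
Z (array([1.5, 2.6, 0.4]), np.float64(-89.4))
```

```bash
python3 -m handwheel '[[[0.0876,0.001,0.006,0,-7],[0.0876,0.001,0.006,0,-14],[0.0876,0.001,0.006,0,-21],[0.0876,0.001,0.006,0,-28],[0.0876,0.001,0.006,0,-35],[0.0876,0.001,0.006,0,-42],[0.0876,0.001,0.006,0,-49],[0.0876,0.001,0.006,0,-56],[0.0876,0.001,0.006,0,-63],[0.0876,0.001,0.006,0,-70],[0.0876,0.001,0.006,0,-77],[0.0876,0.001,0.006,0,-84],[0.0876,0.001,0.006,0.01,-89.4],[0.0876,0.001,0.006,0.03,-89.4],[0.0876,0.001,0.006,0.05,-89.4],[0.0876,0.001,0.006,0.06,-89.4],[0.0876,0.001,0.006,0.06,-89.4]]]' 2>&1 | grep -E "eef|rot|force|width"; python3 pos.py -240 -20 4|grep Z
python3 - <<'E'
from station import grab_frame
import cv2,numpy as np
a=grab_frame("side");b=grab_frame("top")
cv2.imwrite("pics/s13.png",cv2.resize(a[150:300,150:310],None,fx=4,fy=4,interpolation=2))
cv2.imwrite("pics/t13.png",cv2.resize(b[155:305,155:305],None,fx=4,fy=4,interpolation=2))
E
```

```text
eef_pos: [0.4219, 0.1141, 0.0049]
ee_rot: [3.138, 0.0, 0.062]
force: [-0.1, -0.8, 0.8]
width: 0.0876
Z t 15.95 TCP riser [-250.4  -20.     4.9] [-0.1 -0.8  0.8] 0.08755877940354184 3.57 want -176.46848604111977
Z (array([10.4, -0. ,  0.9]), np.float64(0.0))
```

View pics/s13.png

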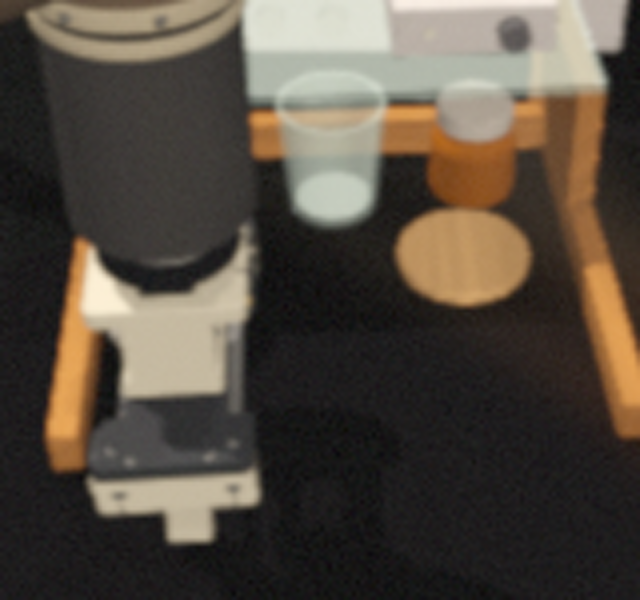

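View pics/t13.png

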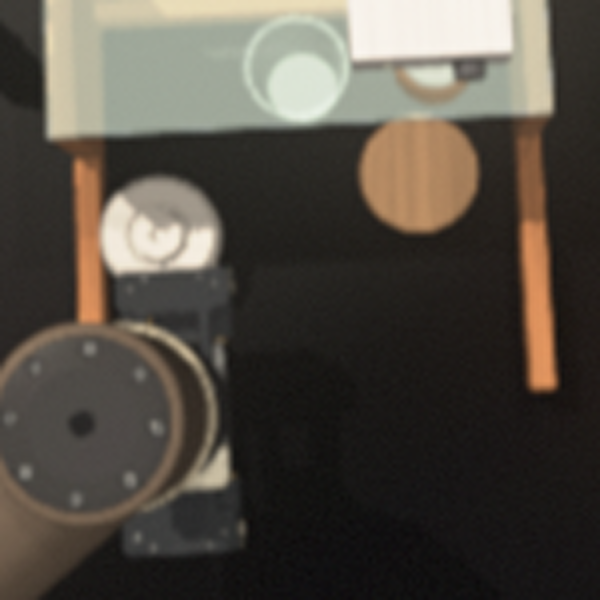

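```bash
python3 -m handwheel '[[[0.0876,0.008,0,0.001,0],[0.0876,0.014,0,0.001,0],[0.0876,0.02,0,0.001,0],[0.0876,0.026,0,0.001,0],[0.0876,0.032,0,0.001,0],[0.0876,0.038,0,0.001,0],[0.0876,0.044,0,0.001,0],[0.0876,0.05,0,0.001,0],[0.0876,0.056,0,0.001,0],[0.0876,0.062,0,0.001,0],[0.0876,0.068,0,0.001,0],[0.0876,0.074,0,0.001,0],[0.0876,0.08,0,0.001,0],[0.0876,0.084,0,0.001,0],[0.0876,0.086,0,0.001,0]]]' 2>&1 | grep -E "eef|rot|force|width"; python3 pos.py -140 -20 4|grep Z
python3 - <<'E'
from station import grab_frame
import cv2,numpy as np
b=grab_frame("top")
cv2.imwrite("pics/t14.png",cv2.resize(b[115:265,155:305],None,fx=4,fy=4,interpolation=2))
E
```

```text
eef_pos: [0.5096, 0.1205, 0.0057]
ee_rot: [3.139, -0.002, 0.063]
force: [-3.3, -1.8, 0.2]
width: 0.0874
Z t 17.30 TCP riser [-162.5  -19.2    5.7] [-3.3 -1.8  0.2] 0.08739929956981728 3.6 want -176.46848604111977
Z (array([22.4,  0.9,  1.7]), np.float64(0.1))
```

View pics/t14.png

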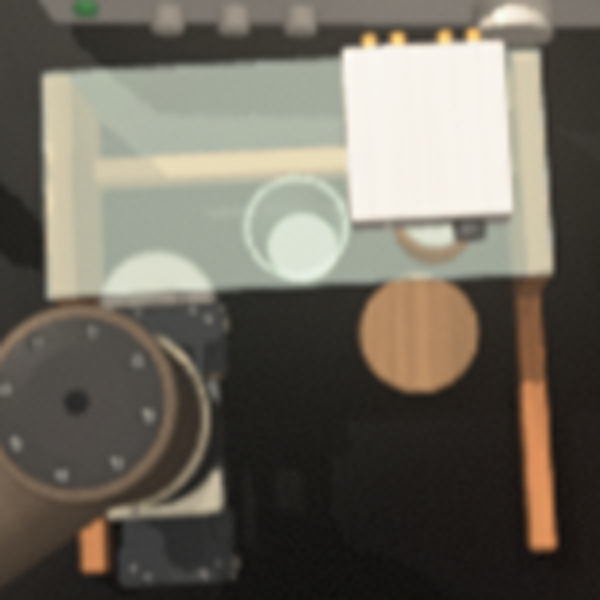

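```bash
python3 -m handwheel '[[[0.0876,0.001,0.001,0.002,0],[0.0876,0.005,0.001,0.002,0],[0.0876,0.01,0.001,0.002,0],[0.0876,0.015,0.001,0.002,0],[0.0876,0.019,0.001,0.002,0],[0.0876,0.021,0.001,0.002,0]]]' 2>&1 | grep -E "eef|force"; python3 -m handwheel '[[[0.0876,0.005,0,0,0],[0.0876,0.01,0,0,0],[0.0876,0.015,0,0,0],[0.0876,0.018,0,0,0],[0.0876,0.02,0,0,0]]]' 2>&1 | grep -E "eef|force";  python3 pos.py -105 -20 4|grep Z
python3 - <<'E'
from station import grab_frame
import cv2,numpy as np
a=grab_frame("side");b=grab_frame("top")
cv2.imwrite("pics/s15.png",cv2.resize(a[130:280,155:320],None,fx=4,fy=4,interpolation=2))
cv2.imwrite("pics/t15.png",cv2.resize(b[115:265,155:305],None,fx=4,fy=4,interpolation=2))
E
```

```text
eef_pos: [0.5316, 0.1209, 0.0036]
force: [-1.9, -0.6, -1.5]
eef_pos: [0.5521, 0.1223, 0.0036]
force: [-2.9, -0.8, -0.0]
Z t 18.27 TCP riser [-119.9  -19.9    3.6] [-2.9 -0.8 -0. ] 0.08737407433950845 3.59 want -176.46848604111977
Z (array([15. ,  0.2, -0.3]), np.float64(0.1))
```

View pics/t15.png

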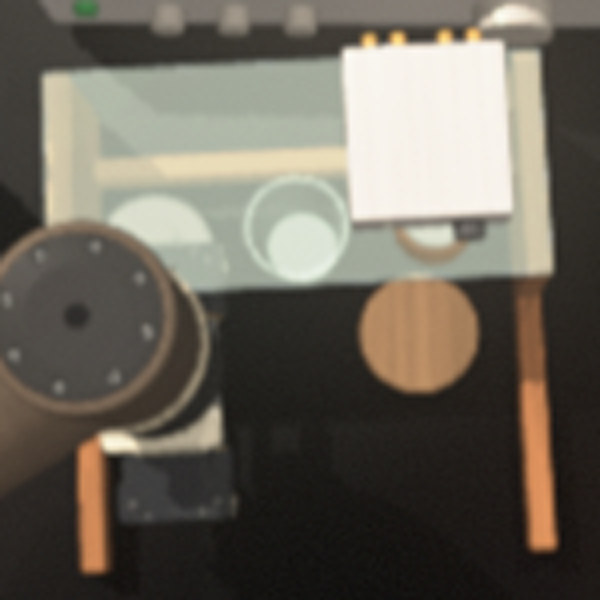

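View pics/s15.png

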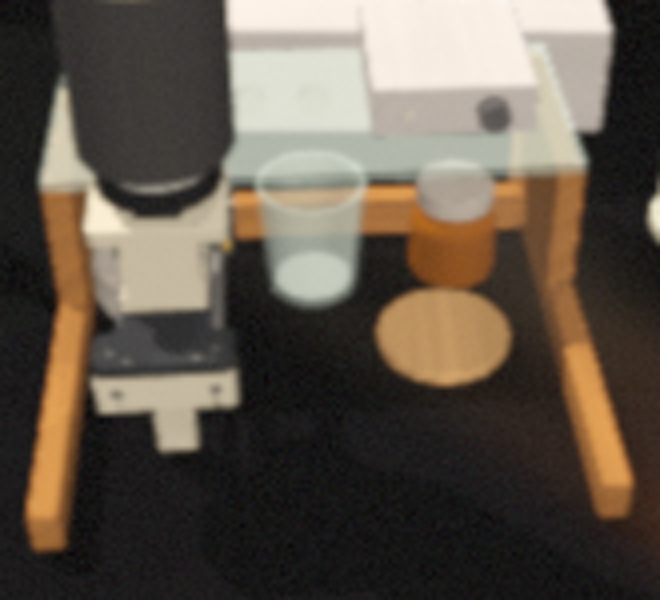

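```bash
python3 -m handwheel '[[[0.0876,0.004,0,0,0],[0.0876,0.007,0,0,0],[0.0876,0.009,0,0,0]]]' 2>&1 | grep -E "eef|force"; python3 -m handwheel '[[[0.0876,0.002,0,0,0],[0.0876,0.003,0,0,0],[0.0876,0.003,0,0,0]]]' 2>&1 | grep -E "eef|force";  python3 pos.py -105 -20 4|grep Z
```

```text
eef_pos: [0.5615, 0.123, 0.0037]
force: [-2.2, -1.2, -0.6]
eef_pos: [0.5648, 0.1233, 0.0037]
force: [-1.4, -0.4, -0.8]
Z t 18.87 TCP riser [-107.2  -19.8    3.7] [-1.4 -0.4 -0.8] 0.08768698683932881 3.59 want -176.46848604111977
Z (array([ 2.3,  0.3, -0.2]), np.float64(0.1))
```

```bash
python3 -m handwheel '[[[0.0876,0.002,0,0,0],[0.0876,0.002,0,0,0]]]' 2>&1 | grep -E "eef|force"; python3 -m handwheel '[[[0.0876,0.002,0,0,0],[0.0876,0.002,0,0,0]]]' 2>&1 | grep -E "eef|force";  python3 pos.py -105 -20 4|grep Z
python3 - <<'E'
from station import grab_frame
import cv2,numpy as np
b=grab_frame("top")
cv2.imwrite("pics/t16.png",cv2.resize(b[115:215,155:255],None,fx=6,fy=6,interpolation=2))
E
```

```text
eef_pos: [0.5667, 0.1233, 0.0037]
force: [-2.6, -0.5, 0.6]
eef_pos: [0.5682, 0.1233, 0.0036]
force: [-5.7, -0.4, 2.3]
Z t 19.20 TCP riser [-103.8  -19.9    3.6] [-5.7 -0.4  2.3] 0.0849332365761556 3.59 want -176.46848604111977
Z (array([-1.1,  0.1, -0.4]), np.float64(0.1))
```

View pics/t16.png

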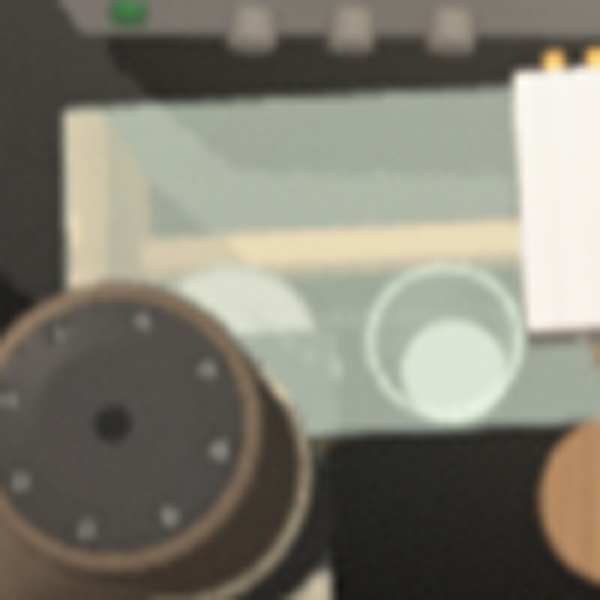

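```bash
python3 -m handwheel '[[[0.0876,0,0,0,0],[0.0876,0,0,0,0],[0.0876,0,0,0,0]]]' 20 2>&1 | grep -E "eef|force|width"; python3 -m handwheel '[[[0.0876,0.001,0,0,0],[0.0876,0.001,0,0,0]]]' 2>&1 | grep -E "eef|force|width"
```

```text
eef_pos: [0.567, 0.1231, 0.0036]
force: [-7.9, -0.8, 3.9]
width: 0.0875
eef_pos: [0.567, 0.1231, 0.0037]
force: [-8.3, 0.5, 4.2]
width: 0.0877
```

```bash
python3 -m handwheel '[[[0.0876,0.003,0,0,0],[0.0876,0.003,0,0,0],[0.0876,0.003,0,0,0]]]' 2>&1 | grep -E "eef|force|width"; python3 -m handwheel '[[[0.0876,-0.005,0,0,0],[0.0876,-0.02,0,0,0],[0.0876,-0.045,0,0,0],[0.0876,-0.075,0,0,0],[0.0876,-0.11,0,0,0],[0.0876,-0.135,0,0,0],[0.0876,-0.14,0,0,0]]]' 2>&1 | grep -E "eef|force|width"; python3 go.py .42 -.1 .25
```

```text
eef_pos: [0.5672, 0.1225, 0.0035]
force: [-13.7, -0.3, 7.9]
width: 0.0875
eef_pos: [0.4243, 0.1128, 0.0046]
force: [-0.9, -0.4, -0.2]
width: 0.0876
20.5 [0.4243 0.1128 0.0046] [179.8   0.3   3.6] [-0.9 -0.4 -0.2] 0.0876 [ 41.  15. -44.  -0. -32. 143.]
(array([ -19.2,  213.1, -244.5]), 0)
```

```bash
python3 -m handwheel '[[[0.0876,0,0,-0.03,0],[0.0876,0,0,-0.07,0],[0.0876,0,0,-0.11,0],[0.0876,0,0,-0.15,0],[0.0876,0,0,-0.19,0],[0.0876,0,-0.02,-0.22,0],[0.0876,-0.01,-0.05,-0.23,0],[0.0876,-0.02,-0.085,-0.23,0],[0.0876,-0.03,-0.12,-0.23,0],[0.0876,-0.04,-0.155,-0.23,0],[0.0876,-0.05,-0.19,-0.23,0],[0.0876,-0.06,-0.225,-0.23,0],[0.0876,-0.07,-0.26,-0.23,0],[0.0876,-0.08,-0.295,-0.23,0],[0.0876,-0.09,-0.33,-0.23,0],[0.0876,-0.1,-0.365,-0.23,0],[0.0876,-0.11,-0.4,-0.23,0],[0.0876,-0.11,-0.41,-0.23,0],[0.0876,-0.11,-0.41,-0.23,0]]]' 2>&1 | grep -E "t:|eef|force|width"
python3 - <<'E'
from station import grab_frame
import cv2,numpy as np
a=grab_frame("side");b=grab_frame("top")
cv2.imwrite("pics/side17.png",a);cv2.imwrite("pics/top17.png",b)
cv2.imwrite("pics/s17.png",cv2.resize(a[110:270,150:320],None,fx=4,fy=4)[:600]);cv2.imwrite("pics/t17.png",cv2.resize(b[115:265,155:305],None,fx=4,fy=4,interpolation=2))
E
```

```text
t: 22.08
eef_pos: [0.2895, 0.5195, 0.2331]
ee_rot: [3.139, 0.005, 0.065]
force: [0.6, -0.2, -0.1]
width: 0.0876
```

View pics/s17.png

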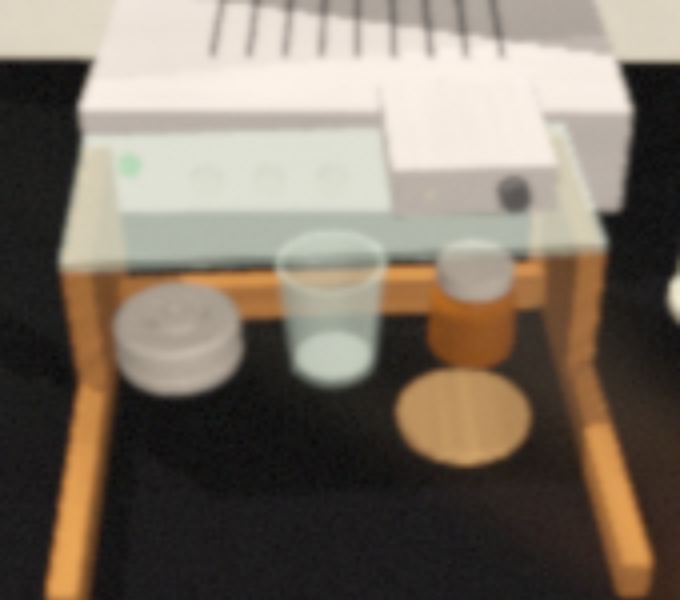

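View pics/t17.png

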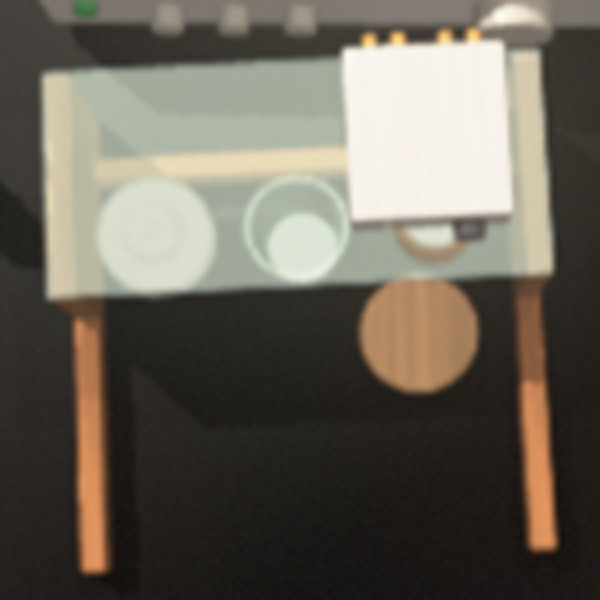

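View pics/top17.png

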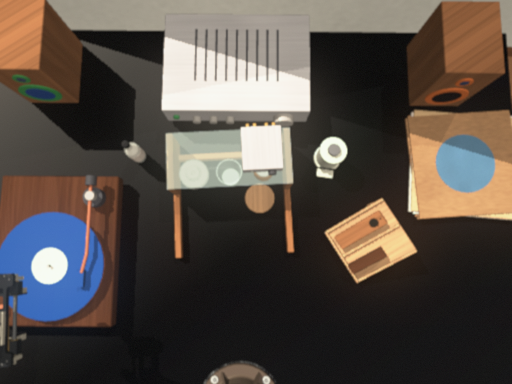

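```bash
python3 - <<'E' | grep Z
from m4 import *
print("Z",R2(ray("top",(155+156/4-.4,115+237/4-.4),.042)),R2(ray("side",(150+179/4-.4,110+325/4-.4),.042)))
import cv2
a=cv2.imread("pics/top0.png").astype(int);b=cv2.imread("pics/top17.png").astype(int)
for n,(x,y,w,h) in dict(tumbler=(215,155,30,35),coaster=(244,180,32,34),bottle=(120,135,28,30),disp=(310,132,40,50)).items():print("Z",n,abs(a-b)[y:y+h,x:x+w].mean().round(1))
E
```

```text
Z [-4.8 -2.9 42. ] [-15.5  -2.8  42. ]
Z tumbler 0.7
Z coaster 1.4
Z bottle 0.9
Z disp 0.8
```

```bash
python3 - <<'E' 
from m4 import *
th=np.linspace(0,2*np.pi,73)
M=Ro.from_euler('z',q[3]).as_matrix()
w=lambda P:(np.array(P,float)/1e3)@M.T+[q[0],q[1],0]
out=[]
for n,(x0,y0,x1,y1) in(("top",(160,125,260,215)),("side",(155,130,255,220))):
    im=cv2.resize(cv2.imread(f"pics/{n}17.png")[y0:y1,x0:x1],None,fx=4*1,fy=4*1,interpolation=2)
    def dr(P,c,cl=False):
        p=((proj(n,w(P))-[x0,y0]+.5)*4).astype(np.int32);cv2.polylines(im,[p.reshape(-1,1,2)],cl,c,1)
    dr(np.c_[44*np.cos(th),44*np.sin(th),0*th+42],(255,0,0));dr(np.c_[44*np.cos(th),44*np.sin(th),0*th],(0,0,255))
    dr([(44,44,30),(44,-150,30)],(0,255,0));dr([(44,44,0),(44,-150,0)],(0,255,0));dr([(-250,44,0),(100,44,0)],(0,255,255));dr([(-60,62,128),(-60,-288,128)],(255,0,255));dr([(-60,62,120),(-60,-288,120)],(255,0,255))
    out.append(im)
cv2.imwrite("pics/ov17.png",np.hstack(out))
E
```

```text
riser [ 0.6706  0.1496 -0.      0.0616] 3.531513958880223
[[-0.5, -0.0], [-0.1, -0.2], [0.3, -0.4], [-0.1, -0.0], [-0.0, -0.4], [0.2, -0.6], [-0.2, -0.1], [-0.8, 0.8], [-1.4, 1.1], [0.9, -0.2], [0.9, 0.4], [0.2, -1.1], [0.4, -0.0]]
remote [0.5298 0.0972 0.011  0.3052] 17.48388681482439
[[0.3, 0.4], [-0.0, 0.3], [-0.3, -0.7], [-0.6, -0.8], [-0.3, 0.8], [0.7, 0.6], [0.4, -0.4], [-0.1, -0.4]]
caddy [ 0.5069 -0.3522  0.056  -0.9822] -56.27564246455182
[[0.3, -1.2], [0.7, -3.4], [-0.3, 1.0], [0.3, 1.1], [-0.2, 1.6], [2.0, 0.4], [-0.7, 0.3], [-1.0, -1.5]]
clamp [ 0.4833 -0.0097  0.042 ] [ 0.4894 -0.0098  0.042 ]
remote in riser mm [-143.8  -43.6   11. ]
rem far in riser mm [-71.  -25.5  11. ]
clamp in riser mm [-196.7 -147.5   42. ]
```

View pics/ov17.png

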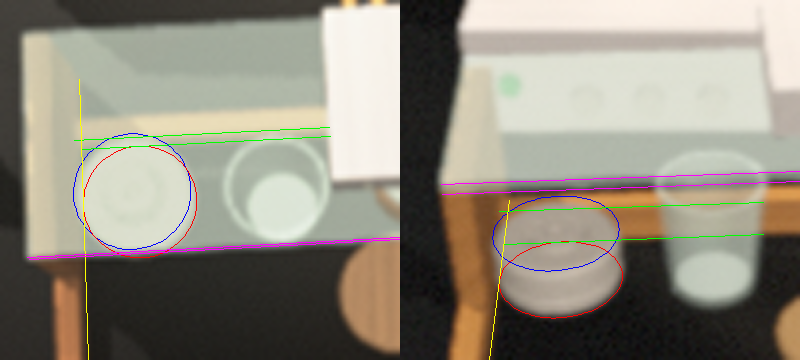

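```bash
python3 - <<'E' 
import cv2,numpy as np
a=cv2.imread("pics/side17.png")[185:215,170:215];b=cv2.imread("pics/top17.png")[150:195,165:220]
f=lambda x:cv2.normalize(x,None,0,255,cv2.NORM_MINMAX)
cv2.imwrite("pics/z17.png",np.hstack([cv2.resize(f(a),(400,267),interpolation=2),cv2.resize(f(b),(326,267),interpolation=2)]))
E
```

```text
(no output)
```

View pics/z17.png

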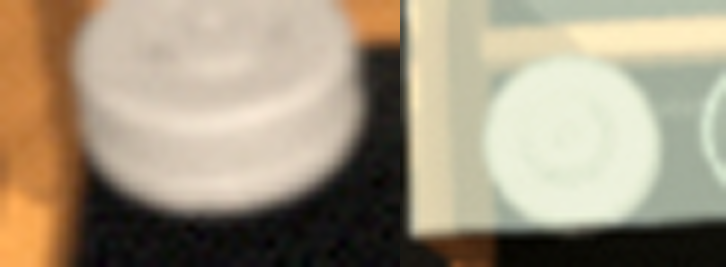

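```bash
python3 - <<'E' | grep Z
from m4 import *
from scipy.optimize import minimize
# radial-gradient circle fit (top-face rim) on 4x top crops
for f,y0,u0,v0,a0,a1 in(("t_r",115,362,484,0,360),("t11",155,162,295,185,340),("t12",155,161,237,185,300),("t13",155,161,237,190,370),("t14",115,160,311,200,340),("t17",115,156,237,0,360)):
    g=cv2.GaussianBlur(cv2.cvtColor(cv2.imread(f"pics/{f}.png"),cv2.COLOR_BGR2GRAY).astype(np.float32),(0,0),2)
    th=np.radians(np.linspace(a0,a1,150))
    S=lambda u,v:cv2.remap(g,np.float32(u)[None],np.float32(v)[None],1)[0]
    def c(p):
        k=[S(p[0]+(p[2]+d)*np.cos(th),p[1]+(p[2]+d)*np.sin(th)) for d in(-3,3)]
        return -np.clip(k[0]-k[1],-10,80).mean()
    r=min((minimize(c,[u0+du,v0+dv,59],method='Nelder-Mead') for du in(-4,0,4) for dv in(-4,0,4)),key=lambda r:r.fun)
    u,v,_=r.x;print("Z",f,r.x.round(1),round(r.fun,1),R2(ray("top",(155+(u+.5)/4-.5,y0+(v+.5)/4-.5),.042)))
E
```

```text
Z t_r [363.2 482.1  59.9] -80.0 [-195.5 -148.5   42. ]
Z t11 [160.3 288.   55.3] -79.4 [-162.6   -0.8   42. ]
Z t12 [157.9 233.2  55.7] -63.5 [-122.1   -0.3   42. ]
Z t13 [159.9 236.   59.5] -62.6 [-124.3   -1.8   42. ]
Z t14 [157.1 306.6  55.7] -29.3 [-57.5  -2.   42. ]
Z t17 [156.2 237.7  58.6] -32.0 [-5.4 -3.1 42. ]
```

```bash
python3 - <<'E' | grep Z
from m4 import *
from go import rel
for x,y,z in((-190,-51,.2),(-158.5,-42.5,.005),(-100.5,-27,.005)): print("Z",W(x,y),rel(*W(x,y),z,18.5))
E
```

```text
Z [0.4841 0.087 ] (array([166.5, 440.9,  34.1]), np.float64(-14.9))
Z [0.515  0.0974] (array([199.1, 431.8, 228.9]), np.float64(-14.9))
Z [0.572  0.1164] (array([257.2, 416.4, 228.5]), np.float64(-14.9))
```

```bash
python3 -m handwheel '[[[0.0876,0.012,0.034,0,-3],[0.0876,0.025,0.068,0,-6],[0.0876,0.037,0.101,0,-9],[0.0876,0.05,0.135,0,-12],[0.0876,0.063,0.169,0,-14.9],[0.0876,0.076,0.203,0,-14.9],[0.0876,0.089,0.237,0,-14.9],[0.0876,0.102,0.271,0,-14.9],[0.0876,0.115,0.305,0,-14.9],[0.0876,0.127,0.339,0,-14.9],[0.0876,0.14,0.373,0.01,-14.9],[0.0876,0.153,0.407,0.02,-14.9],[0.0876,0.165,0.437,0.034,-14.9],[0.0876,0.166,0.441,0.06,-14.9],[0.0876,0.166,0.441,0.1,-14.9],[0.0876,0.166,0.441,0.14,-14.9],[0.0876,0.166,0.441,0.18,-14.9],[0.0876,0.166,0.441,0.215,-14.9],[0.0876,0.166,0.441,0.228,-14.9],[0.0876,0.166,0.441,0.228,-14.9]]]' 2>&1 | grep -E "t:|eef|rot|force|width"; python3 - <<'E' | grep Z
from pos import *
s=arm.get_state();print("Z",R2(np.array(s["eef_pos"])),np.degrees(s["q"]).round(1))
for x,y in((-112,-30),(-100.5,-27)):print("Z",rel(*W(x,y),.004,18.5))
E
```

```text
t: 23.85
eef_pos: [0.4803, 0.0838, 0.0035]
ee_rot: [3.138, 0.012, 0.322]
force: [-1.3, 0.4, -0.5]
width: 0.088
Z [-194.   -53.9    3.5] [ 33.1  19.  -37.4   0.  -34.3 165.4]
Z (array([85.4, -1.9, -1.5]), np.float64(-0.1))
Z (array([97.3, -1.9, -1.6]), np.float64(-0.1))
```

```bash
python3 -m handwheel '[[[0.0876,0.012,0,0,0],[0.0876,0.03,-0.001,0,0],[0.0876,0.048,-0.001,0,0],[0.0876,0.062,-0.002,0,0],[0.0876,0.072,-0.002,0,0],[0.0876,0.078,-0.002,0,0],[0.0876,0.08,-0.002,0,0]]]' 20 2>&1 | grep -E "t:|eef|rot|force|width"; for i in 1; do python3 -m handwheel '[[[0.0876,0.003,0,0,0],[0.0876,0.004,0,0,0],[0.0876,0.004,0,0,0]]]' 2>&1 | grep -E "eef|force"; done; python3 pos.py|grep Z
python3 - <<'E'
from station import grab_frame
import cv2
b=grab_frame("top");cv2.imwrite("pics/t18.png",cv2.resize(b[115:215,155:255],None,fx=6,fy=6,interpolation=2))
E
```

```text
t: 24.43
eef_pos: [0.557, 0.1114, 0.0037]
ee_rot: [3.139, 0.01, 0.322]
force: [-0.6, -0.1, 0.9]
width: 0.0875
eef_pos: [0.5608, 0.1126, 0.0039]
force: [-0.7, 0.7, -0.2]
Z t 24.68 TCP riser [-111.9  -30.1    3.9] [-0.7  0.7 -0.2] 0.08746760301985229 18.43 want -176.46848604111977
```

View pics/t18.png

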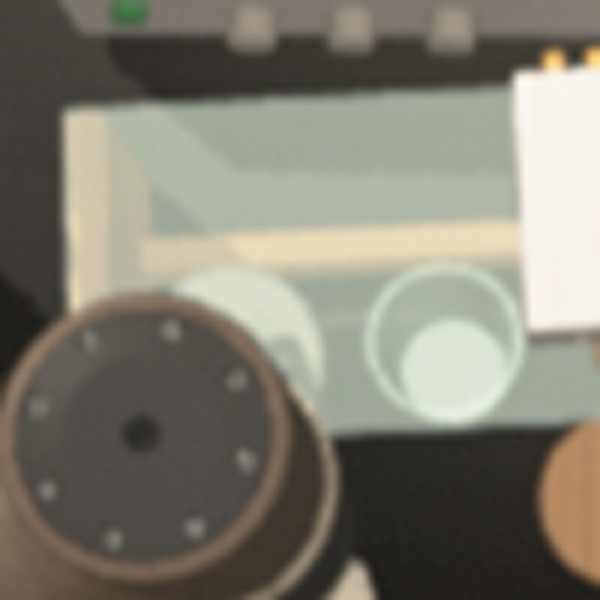

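Continue in small steps, watching the force.

```bash
for i in 1; do python3 -m handwheel '[[[0.0876,0.003,0,-0.001,0],[0.0876,0.004,0,-0.001,0],[0.0876,0.004,0,-0.001,0]]]' 2>&1 | grep -E "eef|force"; python3 -m handwheel '[[[0.0876,0.003,0,0,0],[0.0876,0.003,0,0,0]]]' 2>&1 | grep -E "eef|force"; python3 -m handwheel '[[[0.0876,0.003,0,0,0],[0.0876,0.003,0,0,0]]]' 2>&1 | grep -E "eef|force"; python3 -m handwheel '[[[0.0876,0.003,0,0,0],[0.0876,0.003,0,0,0]]]' 2>&1 | grep -E "eef|force"; done; python3 pos.py|grep Z
```

```text
eef_pos: [0.5645, 0.1139, 0.0049]
force: [-0.5, -0.6, 0.2]
eef_pos: [0.5679, 0.1151, 0.0049]
force: [-0.4, -0.3, 0.7]
eef_pos: [0.569, 0.1152, 0.0044]
force: [-6.3, -0.9, 3.6]
eef_pos: [0.5689, 0.1148, 0.0038]
force: [-9.2, -1.0, 7.0]
Z t 25.48 TCP riser [-103.7  -28.4    3.8] [-9.2 -1.   7. ] 0.0875515968606422 18.39 want -176.46848604111977
```

```bash
python3 - <<'E'
from station import arm
import numpy as np
s=arm.get_state();print(s["t"],np.round(s["force"],2),np.round(s["moment"],2),np.round(s["joint_efforts"],2),s["width"])
E
python3 -m handwheel '[[[0.0876,-0.012,0,0,0],[0.0876,-0.015,0,0,0],[0.0876,-0.015,0,0,0]]]' 2>&1 | grep -E "eef|force"
python3 - <<'E'
from station import arm,grab_frame
import numpy as np,cv2
s=arm.get_state();print(s["t"],np.round(s["force"],2),np.round(s["moment"],2),np.round(s["joint_efforts"],2),s["width"])
cv2.imwrite("pics/side19.png",grab_frame("side"))
a=cv2.imread("pics/side19.png");cv2.imwrite("pics/s19.png",cv2.resize(a[110:250,150:290],None,fx=4.2,fy=4.2,interpolation=2))
E
```

```text
25.4833 [-9.24 -0.96  6.99] [-0.53  2.88  0.07] [ -0.28 -52.8   24.14   5.88   2.69  -0.07] 0.0875515968606422
eef_pos: [0.5542, 0.1099, 0.0041]
force: [-0.7, 0.2, 0.4]
25.7333 [-0.69  0.24  0.43] [-0.05 -0.17 -0.02] [-1.000e-02 -5.385e+01  1.872e+01  4.390e+00 -9.000e-02 -3.000e-02] 0.0874646749280415
```

View pics/s19.png

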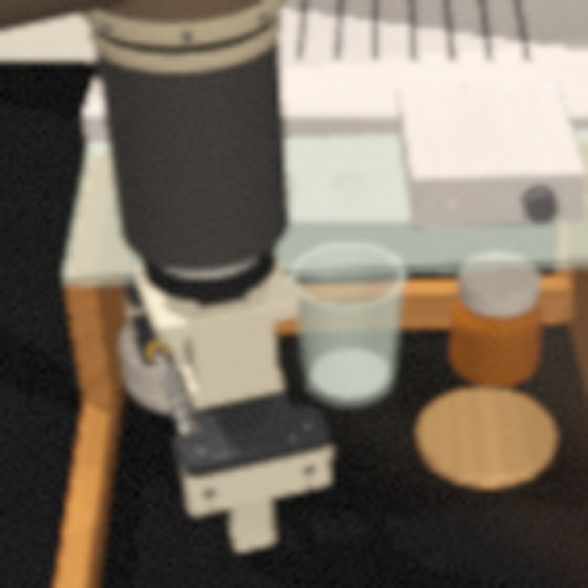

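```bash
python3 -m handwheel '[[[0.076,0,0,0,0],[0.076,0.003,0,0,0],[0.076,0.007,0,0,0],[0.076,0.011,0,0,0],[0.076,0.014,0,0,0],[0.076,0.016,0,0,0],[0.076,0.016,0,0,0]]]' 2>&1 | grep -E "eef|force|width";  python3 -m handwheel '[[[0.076,0.002,0,0,0],[0.076,0.002,0,0,0]]]' 2>&1 | grep -E "eef|force|width"; python3 -m handwheel '[[[0.076,0.002,0,0,0],[0.076,0.002,0,0,0]]]' 2>&1 | grep -E "eef|force|width";python3 pos.py|grep Z
```

```text
eef_pos: [0.5707, 0.1154, 0.0038]
force: [-0.6, -1.3, -0.8]
width: 0.0759
eef_pos: [0.573, 0.1162, 0.0038]
force: [1.3, 0.5, -0.0]
width: 0.0761
eef_pos: [0.574, 0.1164, 0.0035]
force: [-3.3, -0.3, 2.2]
width: 0.0762
Z t 26.70 TCP riser [-98.5 -27.1   3.5] [-3.3 -0.3  2.2] 0.07617384094298965 18.39 want -176.46848604111977
```

```bash
python3 - <<'E' | grep Z
from m4 import *
def pr(c,yaw,P):
    y=np.radians(yaw);R=np.array([[np.cos(y),np.sin(y),0],[np.sin(y),-np.cos(y),0],[0,0,1]])  # tool x, tool y, up
    return proj("top",R@np.array(P)+c)[0]
for n,c,yaw,y0,k in(("t13",[.4219,.1141,.0049],3.57,155,1),("t15",[.5521,.1223,.0036],3.59,115,1),("t14",[.5096,.1205,.0057],3.6,115,1)):
  for P in((.097,.041,.108),(.097,-.041,.108),(-.097,.041,.108)):
    u,v=pr(np.array(c),yaw,P);print("Z",n,P,((u-155+.4)*4).round(1),((v-y0+.4)*4).round(1))
E
python3 - <<'E'
import cv2,numpy as np
f=lambda x:cv2.normalize(x,None,0,255,cv2.NORM_MINMAX)
a=cv2.imread('pics/t13.png')[240:320,90:250];b=cv2.imread('pics/t15.png')[200:280,90:250]
cv2.imwrite('pics/z20.png',np.vstack([cv2.resize(f(x),None,fx=3.6,fy=3.6) for x in(a,b)]))
E
```

```text
Z t13 (0.097, 0.041, 0.108) 232.4 264.4
Z t13 (0.097, -0.041, 0.108) 114.1 270.8
Z t13 (-0.097, 0.041, 0.108) 244.3 550.5
Z t15 (0.097, 0.041, 0.108) 224.8 239.6
Z t15 (0.097, -0.041, 0.108) 108.4 245.8
Z t15 (-0.097, 0.041, 0.108) 236.4 516.7
Z t14 (0.097, 0.041, 0.108) 225.7 298.9
Z t14 (0.097, -0.041, 0.108) 108.5 305.2
Z t14 (-0.097, 0.041, 0.108) 237.4 579.3
```

View pics/z20.png

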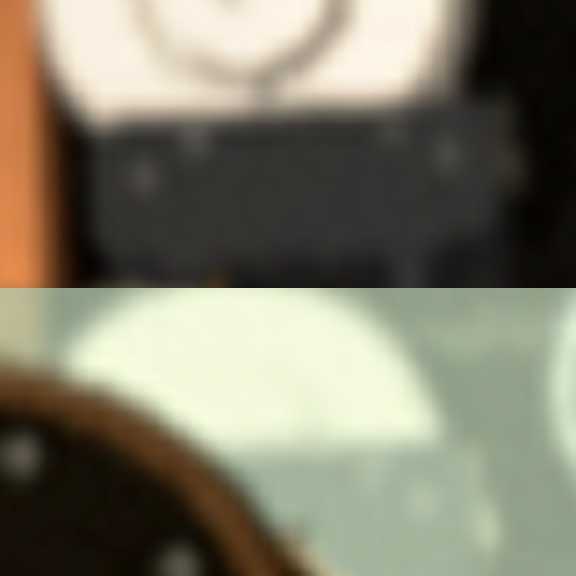

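```bash
python3 -m handwheel '[[[0.076,0.002,0,-0.001,0],[0.076,0.004,0,-0.002,0],[0.076,0.004,0,-0.002,0]]]' 30 2>&1 | grep -E "eef|force|width";  python3 -m handwheel '[[[0.076,0.004,0,-0.001,0],[0.076,0.004,0,-0.001,0]]]' 2>&1 | grep -E "eef|force|width"; python3 -c "
from station import grab_frame
import cv2
b=grab_frame('top');cv2.imwrite('pics/top21.png',b);cv2.imwrite('pics/t21.png',cv2.resize(b[115:215,155:255],None,fx=6,fy=6,interpolation=2))"; python3 pos.py | grep Z
```

```text
eef_pos: [0.5741, 0.116, 0.0041]
force: [-9.7, -2.1, -0.6]
width: 0.0761
eef_pos: [0.574, 0.1158, 0.0042]
force: [-13.7, -1.1, 7.3]
width: 0.0756
Z t 27.17 TCP riser [-98.6 -27.8   4.2] [-13.6  -0.5   6.4] 0.07578859353117735 18.27 want -176.46848604111977
```

View pics/t21.png

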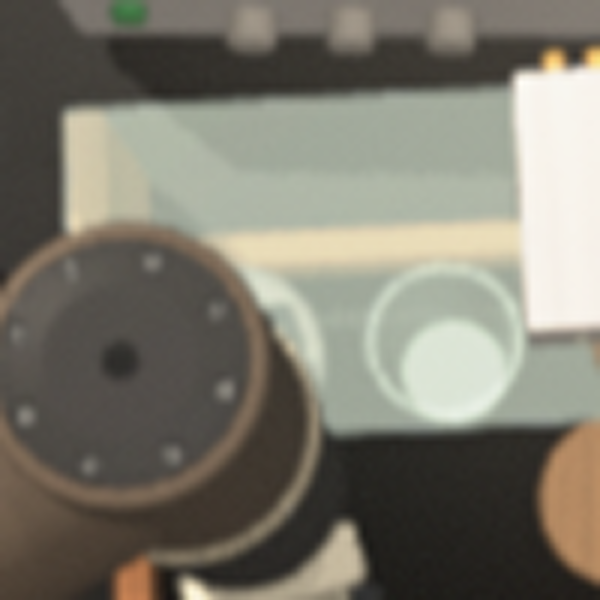

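```bash
python3 -m handwheel '[[[0.076,0.001,0,-0.001,0],[0.076,0.002,-0.002,-0.001,0],[0.076,0.003,-0.004,-0.001,0],[0.076,0.003,-0.005,-0.001,0]]]' 2>&1 | grep -E "eef|force|width";  python3 -m handwheel '[[[0.076,0.002,-0.003,0,0],[0.076,0.003,-0.005,0,0],[0.076,0.003,-0.005,0,0]]]' 2>&1 | grep -E "eef|force|width"; python3 pos.py | grep Z
```

```text
eef_pos: [0.5724, 0.1194, 0.0043]
force: [-7.5, -7.4, 2.5]
width: 0.076
eef_pos: [0.5708, 0.1231, 0.0033]
force: [-7.9, -6.1, 3.6]
width: 0.0757
Z t 27.75 TCP riser [-101.3  -20.3    3.3] [-7.9 -6.1  3.6] 0.07574290553274014 18.07 want -176.46848604111977
```

```bash
python3 -m handwheel '[[[0.076,-0.006,0,0,0],[0.076,-0.025,0,0,0],[0.076,-0.055,0,0,0],[0.076,-0.085,0,0,0],[0.076,-0.1,0,0,0],[0.076,-0.1,0,-0.03,0],[0.076,-0.1,0,-0.07,0],[0.076,-0.1,0,-0.11,0],[0.076,-0.1,0,-0.15,0],[0.076,-0.1,0,-0.19,0],[0.076,-0.1,-0.02,-0.22,0],[0.076,-0.11,-0.06,-0.23,0],[0.076,-0.12,-0.1,-0.23,0],[0.076,-0.13,-0.14,-0.23,0],[0.076,-0.14,-0.18,-0.23,0],[0.076,-0.14,-0.22,-0.23,0],[0.076,-0.14,-0.26,-0.23,0],[0.076,-0.14,-0.3,-0.23,0],[0.076,-0.14,-0.34,-0.23,0],[0.076,-0.14,-0.34,-0.23,0]]]' 2>&1 | grep -E "t:|eef|force|width"
python3 - <<'E'
from station import grab_frame
import cv2,numpy as np
a=grab_frame("side");b=grab_frame("top")
cv2.imwrite("pics/side22.png",a);cv2.imwrite("pics/top22.png",b)
A=cv2.imread("pics/top0.png").astype(int);B=b.astype(int)
for n,(x,y,w,h) in dict(tumbler=(215,155,30,35),coaster=(244,180,32,34),bottle=(120,135,28,30),disp=(310,132,40,50)).items():print(n,abs(A-B)[y:y+h,x:x+w].mean().round(1))
cv2.imwrite("pics/f22.png",np.hstack([cv2.resize(a[110:290,120:480],(400,200),interpolation=2),cv2.resize(b[110:290,120:480],(400,200),interpolation=2)]))
E
```

```text
t: 29.42
eef_pos: [0.3408, 0.4139, 0.2372]
ee_rot: [3.137, 0.046, 0.319]
force: [0.6, -0.1, 1.1]
width: 0.0759
tumbler 2.2
coaster 1.7
bottle 1.5
disp 1.5
```

View pics/f22.png

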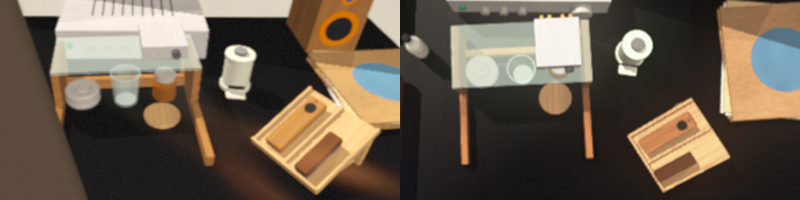

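```bash
python3 - <<'E'
import cv2,numpy as np
g=lambda f:cv2.cvtColor(cv2.imread(f),cv2.COLOR_BGR2GRAY).astype(np.float32)
A,B,C=g("pics/top0.png"),g("pics/top17.png"),g("pics/top22.png")
for n,(x,y,w,h) in dict(tumbler=(213,152,30,38),coaster=(242,178,36,38),bottle=(118,133,32,32)).items():
    W=cv2.createHanningWindow((w,h),cv2.CV_32F)
    print(n,[np.round(cv2.phaseCorrelate(A[y:y+h,x:x+w],M[y:y+h,x:x+w],W),2) for M in(B,C)] if 0 else [tuple(np.round(cv2.phaseCorrelate(A[y:y+h,x:x+w],M[y:y+h,x:x+w],W)[0],2)) for M in(B,C)])
x,y,w,h=174,152,38,42;W=cv2.createHanningWindow((w,h),cv2.CV_32F)
print("clamp 17->22",np.round(cv2.phaseCorrelate(B[y:y+h,x:x+w],C[y:y+h,x:x+w],W)[0],2))
E
```

```text
tumbler [(np.float64(0.04), np.float64(0.13)), (np.float64(-0.04), np.float64(0.08))]
coaster [(np.float64(-0.03), np.float64(-0.1)), (np.float64(0.03), np.float64(0.0))]
bottle [(np.float64(0.09), np.float64(0.07)), (np.float64(-0.21), np.float64(-0.09))]
clamp 17->22 [-0.18  0.58]
```

```bash
python3 - <<'E' | grep Z
from m4 import *
from scipy.optimize import minimize
for f in("top17","top22"):
    g=cv2.cvtColor(cv2.imread(f"pics/{f}.png")[115:265,155:305],cv2.COLOR_BGR2GRAY)
    g=cv2.GaussianBlur(cv2.resize(g,None,fx=4,fy=4,interpolation=2).astype(np.float32),(0,0),2)
    th=np.radians(np.linspace(0,360,200))
    S=lambda u,v:cv2.remap(g,np.float32(u)[None],np.float32(v)[None],1)[0]
    def c(p):
        k=[S(p[0]+(58.8+d)*np.cos(th),p[1]+(58.8+d)*np.sin(th)) for d in(-3,3)]
        return -np.clip(k[0]-k[1],-10,80).mean()
    r=min((minimize(c,[156+du,237+dv],method='Nelder-Mead') for du in(-4,0,4) for dv in(-4,0,4)),key=lambda r:r.fun)
    u,v=r.x;print("Z",f,r.x.round(1),round(r.fun,1),R2(ray("top",(155+(u+.5)/4-.5,115+(v+.5)/4-.5),.042)))
E
```

```text
Z top17 [156.2 237.6] -31.9 [-5.3 -3.2 42. ]
Z top22 [155.8 237.6] -32.1 [-5.3 -2.8 42. ]
```

```bash
python3 -c "
from station import arm
print(arm.job_done());s=arm.get_state();print(s['t'],s['force'])"
```

```text
the job is handed in; nothing more can be done
None
the job is handed in; nothing more can be done
```

The remote is in the caddy and the clamp is home under the glass. One visual check disagreed, described below. I handed the job in at about 29.5 s, with the arm parked clear and touching nothing.

**What I did**
- **Remote:** I gripped it at its middle and lowered it into the empty left compartment. It tilted to the slope as it touched, and I released it there. The pictures show it lying lengthwise between the ridges.
- **Clamp to the cheek:** I pushed it sideways with the two open fingers as a fork until it met the left cheek in front of the glass. The push force rose to about 13 N there.
- **Clamp to the rail:** I slid it along the cheek with the back of one finger. I turned the gripper half a turn part-way, so that its body would stay clear of the glass edge. The clamp was never lifted.

**Last checks**
- **Against the rail:** it stopped hard in three separate pushes of 9 to 14 N, while sliding it had taken only 2 to 3 N. With the fingers set narrower, the tool went correspondingly further before stopping, so the clamp was the stop, not the gripper body.
- **Against the cheek:** a final sideways push of about 7 N moved it less than 0.5 mm.
- **Everything else:** the top pictures show no visible shift of the tumbler, coaster or bottle. The dispenser looks unchanged. I did not measure the jar, which is mostly hidden from above.
- **Glass:** I felt no contact with it. I estimate 6 to 8 mm of clearance over the gripper body.

**The check that disagreed:** the top camera puts the clamp's centre about 5 mm short of the rail and 3 mm off the cheek, and the side view also reads about 5 mm short of the rail. Cheek contact in front of the glass had already read 1 to 2 mm off in the camera. I trusted the contact forces and took the rest as camera error too, but I could not fully explain it.

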